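# Put the bottle stoppers away in the pinch-lid keeper under the shelf

## Robot

A 6-joint arm with a two-finger parallel gripper is mounted at the origin on a cart in front of the work surface, level with it; the furniture and walls round the work are solid. World frame = base frame: x ahead of the robot, y to its left, z up, the work surface at z = 0. Lengths are in m, angles in degrees, forces in N, time in s.
With the tool pointing down it reaches from about 0.275 to 0.725 m from the base axis. Payload 15.9 kg.
Tool frame: the origin (TCP) lies at the very end of the fingers, on their centre line; the grasp point (between the pads) lies 19 mm behind it; z points along the fingers, y is the line along which they close (so a half turn about z gives the same grasp; the last joint's range is limited). The gripper opens to 85 mm and grips with 20 to 120 N. Pads are 22 mm wide; open, the fingers measure 114 mm over their backs; the gripper's body (76 mm by 85 mm) begins 54 mm behind the grasp point. The pads swing forward as they close: fully open they stand 13 mm farther back than shut.
Start: joints at [-67.323, 12.198, -1.971, 75.831, 0, 90], TCP at [0.193, -0.461, 0.231] pointing down, gripper open.
Joint ranges: [-170.91, 170.91], [-42.67, 98.43], [-65.05, 77.54], [-120.47, 116.71], [-90, 82.35], [-180, 180]. Speed limits (degrees/s): [108.29, 108.29, 136.94, 147.25, 180, 180].

## Interface

Orientations are given as [roll, pitch, yaw] about the fixed x, y, z axes, in that order (R = Rz(yaw) Ry(pitch) Rx(roll)).
In Python, from workcell import manip gives the robot as it stands.
- The arm moves only by the shell command python3 -m handwheel 'ROWS'. ROWS is a JSON object of lists of equal length, an entry for each row: "hand": the finger opening in cm, from 0 to 8.54; "linear": the shift along the tool's x, y, z in cm, a list of three; "twist": the turn about the tool's z in rad. In form: {"hand": [hand, ...], "linear": [[x, y, z], ...], "twist": [twist, ...]}. A call has 1 to 12 rows; each row is the pose to reach, as a shift and turn from the pose commanded when the call began, along the tool's axes at that moment; what a row does not reach only later rows make up. A row lasts 1/10 s, in which the tool goes at most 50 mm and 8.59 degrees, less where a joint would pass 70% of its speed; a pose out of reach is approached as far as the arm can. A call with a gripper value outside its range is refused whole. The fingers move at their own pace and stop on an object; the grip force is fixed at half the most. Time passes only in rows, so rows that repeat a pose let the fingers close. It gives the time, the measured TCP pose, the force, the opening and the grip force at its end, in the units of the state.
- manip.observe(): the state, without advancing time (a new reading comes with each control period).
- manip.snapshot(name): name is "side" or "top" or "wrist"; returns (picture, depth): 480x640x3 uint8, red, green, blue; 480x640 float32, m along the optical axis (not along the pixel's ray), 0 where there is no reading.
- manip.calibration(name): a dict with "vfov" (degrees; the focal length in pixels is half the picture's height over the tangent of half this angle, whatever the lens; pixels are square), "cx", "cy" (the principal point, pixels), "k1" (the pictures are not rectified: a ray, as slopes to the right and down, at radius r is drawn at 1 + k1 r^2 times it, then the intrinsics apply), "world_from_camera" (4x4, takes a point from camera to world coordinates). Camera axes: x right, y down, z forward; pixel columns grow to the right and rows downward; lengths in m; the calibration is good to about 2 mm. A picture is of the moment at which its call begins: read the wrist's pose just before it. calibration takes no time and is no camera call; for the wrist camera it gives the pose at the moment of the call.
- manip.hand_in(): hands the job in; it is judged then, once.
The state is a dict: "time_s": time; "q": joint angles; "qd": joint speeds; "joint_torque": joint torques, N m; "tcp_pos": TCP position; "orientation": TCP orientation; "contact_force": force on the tool from outside, world axes, zero at the start; "torque": the same for the moment, N m; "grip_width": finger opening in m; "grip_force": force on a finger pad.
Only numpy, scipy, OpenCV 4.12 (cv2) and the standard library are available. Lean on these libraries where they do the work, as an engineer would, in place of code of your own. Each camera call takes 0.05 s, during which the arm holds its last target. There are 200 camera calls.

## Task

The tasting is over: draw the steel keeper box fully out from under the low shelf, pinch the two buttons on its lid together to free the catches, lift the lid off, and put every T-stopper (brass-headed or wood-capped) standing out on the bench into the box, side by side on its floor. Then put the lid back on so that both catches lock, and slide the closed box back under the shelf until its back meets the stop. Do not knock over either wine glass.

Things in the scene. Friction and masses are not known exactly. Their poses are not given: they have to be found in the camera images.
- shelf: Low dark-wood shelf fixed on the bench, plank 280 mm along y, 140 mm along x. Origin: on the bench under its centre; x points away from the robot into the shelf, y left. Plank underside 116 mm above the bench, top 134; its front edge at x = -70 mm. 220 mm free between the side panels; a 50 mm high stop rail has its front face at x = +23 mm. Bell, candle and a glass stand on its rear half.
- keeper: Loose open-topped stainless box; origin: centre of its underside. 128 mm along its x, 192 along its y, 70 high, walls and floor 4 mm (120 x 184 inside), 0.5 kg empty. x points to its back. Stowed, its axes are parallel to the shelf's. On the middle of each end wall (y = +-92 mm inside) a lip 36 mm long stands 6 mm inward, from 12 to 6 mm below the rim; the lid's catches hook under it.
- keeper_center (a point): Middle of the keeper box, 35 mm above its underside. Fully home (back on the stop) it is at x = -41 mm, y about 0 of the shelf, the box front 35 mm proud of the plank. The box is clear of the plank below x = -134 mm. With the lid on, its highest point is 103 mm above the bench.
- keeper_handle (a point): Centre of the box's flat upright pull: 34 mm along the box's x, 12 mm thick along its y, standing from 10 to 50 mm above the bench on two stems, its centre 101 mm in front (-x) of the box centre and 30 mm above the bench. Take it from above across its flat sides, fingers closing along the box's y, to draw or push the box straight.
- lid: Loose grey plastic lid, 0.26 kg; origin: centre of its plate's underside. Plate 124 x 188 x 5 mm (x, y as the box's when fitted; fits either way round). Four round-ended feet under the corners reach 23 mm below it (2.5 mm clearance in the box all round), the catches 20 mm below. On the bench it stands level on its feet. Fitted, its underside is on the rim, 70 mm above the box's underside.
- lid_grip (a point): Centre of the lid's pinch grip, between its two buttons, 19 mm above the plate's underside. Black block 56 mm along x, 30 along y, up to 14 mm above this point; at each y side a steel button, 30 mm along x, from 12 mm below to 10 mm above this point, outer faces 54 mm apart at rest, 36 mm both fully in. 42 mm above the bench when the lid is set down, 54 mm above the box's middle when fitted.
- catch_left (a joint): Travel of the button and catch on the lid's +y side: 0 = sprung out (locks under the box's lip), 0.009 m = pressed fully in towards the middle (free). Each button draws only its own catch; spring 2.5 N at rest, 7 N fully in. The catches have square noses: both must be held in to lift the lid off and to lower it on; let go, they spring out.
- catch_right (a joint): The same for the button and catch on the lid's -y side.
- brass_stopper_a_center (a point): Centre (19 mm up) of a brass T-stopper standing on its head: head 42 mm across and 18 mm high, cork shank 23 mm across above it, 38 mm high in all, 0.07 kg. May be absent.
- brass_stopper_b_center (a point): Centre of the second brass T-stopper, same as the first. May be absent.
- wood_stopper_a_center (a point): Centre (18 mm up) of a wood-capped T-stopper standing on its cap: cap 34 mm across and 14 mm high, cork shank 20 mm across above it, 37 mm high in all. May be absent.
- wood_stopper_b_center (a point): Centre of the second wood-capped T-stopper, same as the first. May be absent.
- wood_stopper_c_center (a point): Centre of the third wood-capped T-stopper, same as the first. May be absent.
- shelf_glass_center (a point): Middle of the stemmed wine glass standing on the shelf, 65 mm across, 155 mm high. Must not be knocked over.
- tall_glass_center (a point): Middle of the tall stemmed glass standing on the bench before the drawer chest, 62 mm across, 200 mm high. Must not be knocked over.
- folded_corkscrew_center (a point): Bystander: centre of the folded waiter's corkscrew lying along its y, 22 x 112 x 12 mm. It need not be put away.
- used_cork_center (a point): Bystander: centre of a used plain cork lying along its y, 24 mm thick, 44 mm long. Not a stopper: it need not be put away.
Things that resemble listed ones, but are neither listed nor needed, are in the scene too. Leave any pink or turquoise look-alike of the part that bears brass_stopper_b_center alone.

How it is judged:
By the outcome, as a careful person would: the job done as asked, in the order asked, and still so for the second after the job is handed in, with the robot touching nothing.
Of wood_stopper_c, brass_stopper_b, brass_stopper_a, wood_stopper_a, wood_stopper_b only 2 to 4 are there at a start; the rules pass over those that are not, and their reading is None.
At some moment in a run one of wood_stopper_c, brass_stopper_b, brass_stopper_a, wood_stopper_a, wood_stopper_b may be knocked a few centimetres aside while the robot is not near it.
Once in a run the grip may slacken for a moment while it holds something.
It also fails if it takes over 210 s, if anything falls off the work surface, if the arm or the gripper's body presses on something with over 40 N, if the wrist force passes 120 N, or if a joint passes its speed limit or range.

## Working session

There is one attempt and no reset: what is moved stays moved. The work goes in short steps, Python scripts to look and compute and a shell command to move; the robot and the scene stay as the last step left them, time stands still between calls to the robot, and variables do not carry over. Pictures are saved under pics/ and viewed, at most 14 in all, crops included, and the job is handed in when it is done.

```bash
mkdir -p pics
cat > h.py <<'E'
import numpy as np, cv2
from workcell import manip
def snap(n):
    c=manip.calibration(n); p,d=manip.snapshot(n); return p,d,c
def rays(c,uv):
    f=240/np.tan(np.radians(c["vfov"]/2)); K=np.array([[f,0,c["cx"]],[0,f,c["cy"]],[0,0,1.]])
    s=cv2.undistortPoints(np.array(uv,float).reshape(-1,1,2),K,np.array([c["k1"],0,0,0.])).reshape(-1,2)
    return np.c_[s,np.ones(len(s))]
def plane(c,uv,z):
    T=np.array(c["world_from_camera"]); r=rays(c,uv)@T[:3,:3].T; o=T[:3,3]
    return o+r*((z-o[2])/r[:,2])[:,None]
def cloud(c,d,uv):
    T=np.array(c["world_from_camera"]); uv=np.array(uv); z=d[uv[:,1].astype(int),uv[:,0].astype(int)]
    return (rays(c,uv)*z[:,None])@T[:3,:3].T+T[:3,3]
def save(n,p): cv2.imwrite("pics/"+n+".png",p[:,:,::-1])
E
python3 - <<'E'
from h import *
for n in("top","side"):
    p,d,c=snap(n); save(n+"0",p); np.savez(n+"0.npz",p=p,d=d); print(n,c)
print(manip.observe())
E
```

```text
top {'vfov': 51.03339421427377, 'cx': 323.46972130359285, 'cy': 241.52285040881327, 'k1': -0.10341512969098277, 'world_from_camera': array([[-1.33860197e-02, -9.89194192e-01,  1.45998852e-01,
         4.18738984e-01],
       [-9.99910286e-01,  1.31718416e-02, -2.43364607e-03,
         7.93066708e-02],
       [ 4.84274804e-04, -1.46018331e-01, -9.89281766e-01,
         1.20326616e+00],
       [ 0.00000000e+00,  0.00000000e+00,  0.00000000e+00,
         1.00000000e+00]])}
side {'vfov': 54.094619199494936, 'cx': 317.55119778149594, 'cy': 238.33003360702887, 'k1': 0.021460258195120183, 'world_from_camera': array([[-0.97127394,  0.21066316, -0.1106705 ,  0.6827528 ],
       [ 0.2375622 ,  0.83137091, -0.50238094,  0.70329478],
       [-0.01382492, -0.51424064, -0.85753451,  1.20297605],
       [ 0.        ,  0.        ,  0.        ,  1.        ]])}
{'time_s': 0.1, 'q': array([-6.73232125e+01,  1.22210850e+01, -2.00463642e+00,  7.58311958e+01,
        1.97651199e-04,  9.00010986e+01]), 'qd': array([ 0.1088803 , -0.05436207,  0.13441637, -0.0441975 , -0.05386261,
       -0.01148672]), 'joint_torque': array([-7.54044086e-04, -6.87251544e+01,  4.87807846e+01,  1.21805572e-02,
       -9.12205155e-05, -3.27337069e-06]), 'tcp_pos': array([ 0.1926485 , -0.46106282,  0.23087355]), 'orientation': array([-1.79943083e+02, -1.96559796e-04,  2.26756888e+01]), 'contact_force': array([ 0.04441378, -0.52029214, -0.36505388]), 'torque': array([ 0.02135999, -0.01964495,  0.00909156]), 'grip_force': 0.0, 'grip_width': 0.08525631364829993}
```

View pics/top0.png

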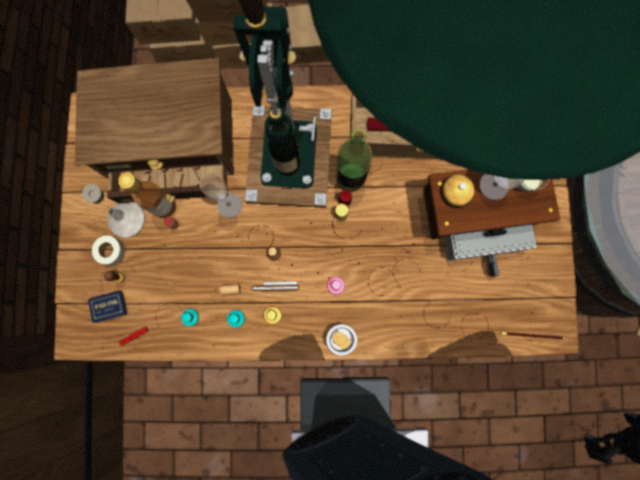

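View pics/side0.png

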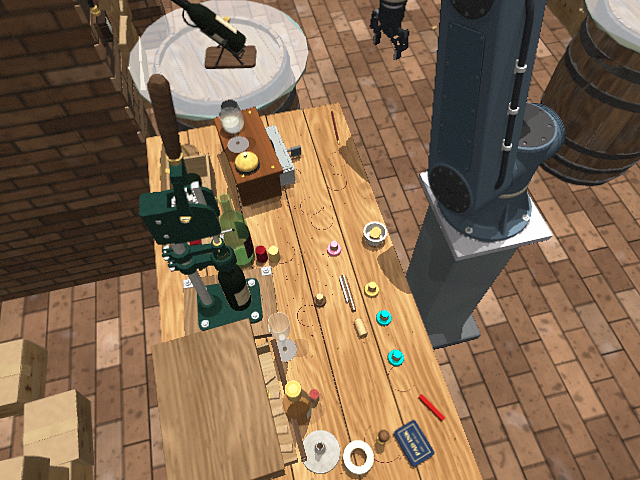

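The top view shows the shelf at (495,200), the keeper at (493,243) and its handle at (492,265). The tall glass is at (215,190).

Stopper candidates (top view):
- yellow at (273,315)
- brown at (273,253)
- brown at (112,276)
- yellow at (342,211) and dark red at (345,197)
- yellow at (127,181) and red at (170,222)
- pink at (336,285) and turquoise at (190,317) and (236,318), which are decoys
- cork at (229,289)

I'll check these in one close montage.

Run:
```python
from h import *
t=np.load("top0.npz")["p"]; s=np.load("side0.npz")["p"]
def cr(p,u,v,h=25): return cv2.resize(p[v-h:v+h,u-h:u+h],(200,200),interpolation=cv2.INTER_CUBIC)
r1=[cr(t,*a) for a in((273,315),(273,253),(112,276),(345,204))]
r2=[cr(s,*a) for a in((372,289),(320,300),(382,438),(267,254))]
r3=[cr(t,150,200,35),cr(s,300,395,30),cr(t,493,240,40),cr(s,340,240,40)]
save("m1",np.vstack([np.hstack(r) for r in(r1,r2,r3)]))
```

```text
(no output)
```

View pics/m1.png

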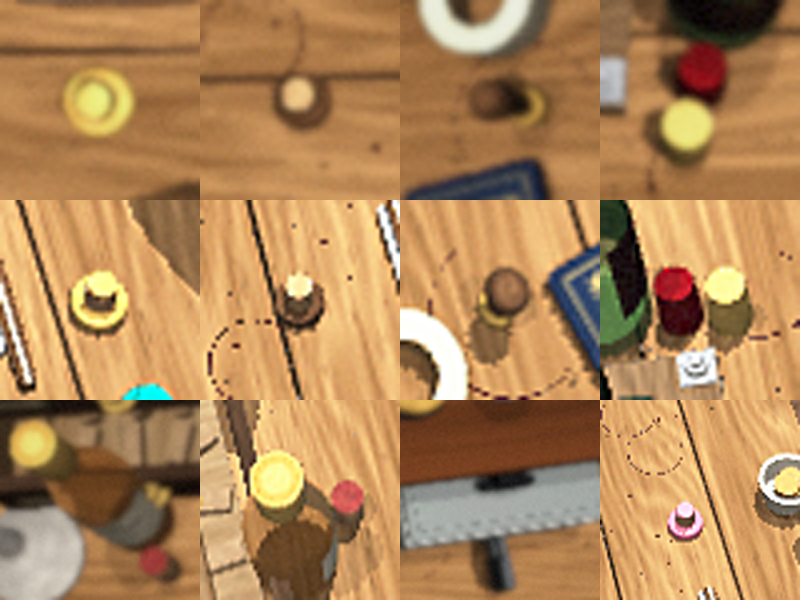

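The yellow piece at top (273,315), with flat head and shank, is a brass stopper. The brown one at (273,253), with a pale shank on a brown cap, is a wood stopper. The ball-topped piece at (112,276), the cylinders at (342,211) and (345,197), the pink and turquoise pieces and the cork are not stoppers. Next I'll measure.

```bash
cat >> h.py <<'E'
def blob(m,lo=15):
    n,l,st,ce=cv2.connectedComponentsWithStats(m.astype(np.uint8)); return [(ce[i],st[i,4],l==i) for i in range(1,n) if st[i,4]>=lo]
def pts(c,d,m): 
    v,u=np.nonzero(m&(d>0)); return cloud(c,d,np.c_[u,v])
E
python3 - <<'E'
from h import *
c=manip.calibration("top"); z=np.load("top0.npz"); p,d=z["p"],z["d"]
v,u=np.mgrid[0:480,0:640]; P=cloud(c,np.where(d>0,d,1),np.c_[u.ravel(),v.ravel()]).reshape(480,640,3)
# stoppers
for n,(a,b) in dict(brass=(273,315),wood=(273,253)).items():
    w=P[b-14:b+15,a-14:a+15]; m=(w[...,2]>.008)
    q=w[m]; top=q[q[:,2]>.031]; print(n,len(q),q[:,:2].mean(0),"minmax",q.min(0),q.max(0),"top",len(top),top.mean(0))
reg=(u>380)&(u<600)&(v>150)&(v<290)
# plank top
m=reg&(abs(P[...,2]-.134)<.006)
cc=blob(m,500)
for ce,ar,mm in cc:
    k=cv2.findContours(mm.astype(np.uint8),0,1)[0][0].reshape(-1,2).astype(float)
    W=plane(c,k,.134)[:,:2]; print("plank",ar,cv2.minAreaRect((W*1000).astype(np.float32)))
    g=np.array([[U,np.nonzero(mm[:,U])[0].max()+.5] for U in range(445,550,5)],float); e=plane(c,g,.134); print("front edge fit",np.polyfit(e[:,1],e[:,0],1), e[[0,-1]])
# keeper/lid
for lo,hi in((.06,.08),(.08,.11),(.04,.055)):
    m=reg&(v>222)&(P[...,2]>lo)&(P[...,2]<hi)
    for ce,ar,mm in blob(m,8): q=P[mm]; print(lo,ce,ar,q.mean(0),q.min(0),q.max(0),p[mm].mean(0))
E
```

```text
brass 238 [0.42149265 0.19863137] minmax [0.40273199 0.16744704 0.00851321] [0.44033697 0.21871681 0.19457951] top 72 [0.42160075 0.19827698 0.04380859]
wood 163 [0.56805034 0.1960486 ] minmax [0.52380183 0.16940851 0.00831809] [0.58563036 0.21450615 0.21351023] top 52 [0.56824888 0.19639136 0.04402347]
plank 5038 ((670.3405151367188, -301.6744079589844), (139.27195739746094, 280.8123779296875), 6.483506202697754)
front edge fit [-0.12183773  0.56435125] [[ 0.58622756 -0.18684142  0.134     ]
 [ 0.6147465  -0.41342465  0.134     ]]
0.06 [434.88235294 229.        ] 17 [ 0.61243088 -0.18097974  0.0656486 ] [ 0.59886044 -0.18364859  0.06012866] [ 0.62674247 -0.17838555  0.07235262] [20.29411765 11.23529412  6.58823529]
0.06 [492.5329891  242.10499139] 1743 [ 0.57872902 -0.31182309  0.07527851] [ 0.54404287 -0.418118    0.06259367] [ 0.62000954 -0.21613372  0.07994066] [154.00229489 157.36144578 153.00286862]
0.08 [494.94366197 232.15492958] 142 [ 0.59826003 -0.31103745  0.09677876] [ 0.59102861 -0.34537132  0.08006853] [ 0.60896139 -0.28654326  0.10842605] [39.93661972 38.70422535 37.8028169 ]
0.04 [433.24 229.96] 25 [ 0.6132745  -0.18110881  0.04760445] [ 0.59793424 -0.18875994  0.04085152] [ 0.63112244 -0.17807301  0.05406872] [19.48 10.44  5.92]
0.04 [450.         241.31818182] 22 [ 0.58588058 -0.21958786  0.04731191] [ 0.57045459 -0.22191336  0.04013859] [ 0.60099713 -0.21725567  0.05494425] [53.09090909 51.77272727 49.86363636]
0.04 [452.16666667 254.05555556] 18 [ 0.55572562 -0.22303051  0.04800976] [ 0.54596251 -0.22583469  0.04019725] [ 0.56566102 -0.22148596  0.05455213] [56.44444444 56.22222222 53.22222222]
0.04 [494.57936508 265.23809524] 126 [ 0.52785085 -0.32211192  0.04898908] [ 0.50256476 -0.33093633  0.04084059] [ 0.55459407 -0.3106991   0.05473573] [91.31746032 85.62698413 80.38095238]
```

```bash
cat >> h.py <<'E'
def go(x,y,z,yaw,o=None):
    o=o or manip.observe(); p=np.array(o["tcp_pos"]); a=np.radians(o["orientation"][2])
    D=(np.array([x,y,z])-p)*100
    t=np.radians((o["orientation"][2]-yaw+180)%360-180)
    print("lin",np.round([D[0]*np.cos(a)+D[1]*np.sin(a),D[0]*np.sin(a)-D[1]*np.cos(a),-D[2]],2),"twist",round(t,3))
TH=np.radians(6.7); SH=np.array([.670,-.302])
def shelf(x,y): return SH+np.array([[np.cos(TH),-np.sin(TH)],[np.sin(TH),np.cos(TH)]])@[x,y]
E
python3 -c "
from h import *
go(.528,-.320,.13,6.7); print(shelf(-.142,0),shelf(-.041,0),shelf(-.161,0))"
```

```text
lin [36.38 -0.09 10.09] twist 0.279
[ 0.52896977 -0.31856724] [ 0.62928   -0.3067835] [ 0.51009953 -0.32078399]
```

```bash
python3 -m handwheel '{"hand":[4,4,4,4,4,4,4,4,4,4,4,4],"linear":[[18,0,0],[36.4,-0.1,0],[36.4,-0.1,0],[36.4,-0.1,0],[36.4,-0.1,0],[36.4,-0.1,0],[36.4,-0.1,0],[36.4,-0.1,0],[36.4,-0.1,10],[36.4,-0.1,10],[36.4,-0.1,10],[36.4,-0.1,10]],"twist":[0.28,0.28,0.28,0.28,0.28,0.28,0.28,0.28,0.28,0.28,0.28,0.28]}'
python3 -c "
from h import *
p,d,c=snap('wrist'); save('w1',p); np.savez('w1.npz',p=p,d=d); print(c)
go(.528,-.320,.011,6.7)"
```

```text
time_s: 1.3
tcp_pos: [0.5279, -0.32, 0.1321]
orientation: [-180.0, 0.1, 6.6]
contact_force: [0.5, -0.6, 0.8]
grip_width: 0.0397
grip_force: 0.0
{'vfov': 58.12107285511182, 'cx': 315.1938905780726, 'cy': 250.59286357088985, 'k1': -0.05060578203101298, 'world_from_camera': array([[ 1.15056712e-01, -9.46290821e-01, -3.02151676e-01,
         6.05794479e-01],
       [-9.93358886e-01, -1.09519832e-01, -3.52637334e-02,
        -3.10782824e-01],
       [ 2.78146456e-04,  3.04202382e-01, -9.52607387e-01,
         2.74046530e-01],
       [ 0.00000000e+00,  0.00000000e+00,  0.00000000e+00,
         1.00000000e+00]])}
lin [-0.09 -0.08 12.28] twist -0.001
```

View pics/w1.png

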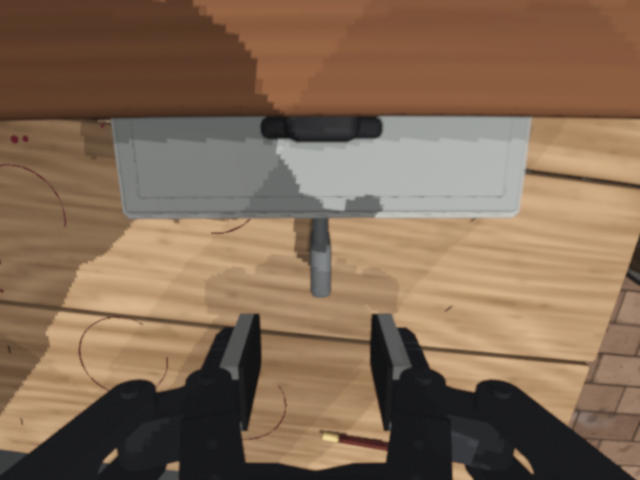

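The wrist view shows the handle at (320,270), centred between the fingers, and the lid grip black at (321,128) under the plank. The wrist camera sits on the shelf side, so I'll turn the tool half round before going down.

```bash
python3 -c "
from h import *
z=np.load('w1.npz'); c=manip.calibration('wrist'); print(plane(c,[[320,250],[320,294]],.05), plane(c,[[127,217],[519,215]],.0725))"
python3 -m handwheel '{"hand":[4,4,4,4,4,4,4,4,4,4,4,4],"linear":[[0,0,0],[0,0,0],[0,0,0],[0,0,0],[0,0,0],[0,0,0],[0,0,0],[0,0,0],[0,0,0],[0,0,0],[0,0,0],[0,0,0]],"twist":[1.57,1.57,1.57,1.57,1.57,1.57,1.57,1.57,1.57,1.57,1.57,1.57]}'
python3 -m handwheel '{"hand":[4,4,4,4,4,4,4,4,4,4,4,4],"linear":[[0,0,0],[0,0,0],[0,0,0],[0,0,0],[0,0,0],[0,0,0],[0,0,0],[0,0,0],[0,0,0],[0,0,0],[0,0,0],[0,0,0]],"twist":[1.57,1.57,1.57,1.57,1.57,1.57,1.57,1.57,1.57,1.57,1.57,1.57]}'
python3 -c "
from h import *
print(manip.observe()['q']);go(.528,-.320,.012,-173.3)"
```

```text
[[ 0.53616813 -0.32261882  0.05      ]
 [ 0.51019847 -0.32571297  0.05      ]] [[ 0.54916606 -0.22625859  0.0725    ]
 [ 0.57202397 -0.41581119  0.0725    ]]
time_s: 2.55
tcp_pos: [0.4264, -0.4116, 0.1353]
orientation: [-168.0, 2.2, -50.3]
contact_force: [-0.4, 0.1, 0.5]
grip_width: 0.04
grip_force: 0.0
time_s: 3.75
tcp_pos: [0.2527, -0.4534, 0.1366]
orientation: [-149.8, 22.7, -78.6]
contact_force: [-0.1, 0.2, 0.2]
grip_width: 0.0398
grip_force: 0.0
[-78.66242052  34.53241354   6.42476297  84.5822461   30.17299571
 179.94352913]
lin [ -7.64 -29.62  12.46] twist 1.653
```

```bash
python3 -m handwheel '{"hand":[4,4,4],"linear":[[0,0,0],[0,0,0],[0,0,0]],"twist":[-1.57,-1.57,-1.57]}'
python3 -c "
from h import *
print(manip.observe()['q'])"
```

```text
time_s: 4.05
tcp_pos: [0.2531, -0.4535, 0.1367]
orientation: [-143.7, 8.1, -55.9]
contact_force: [0.6, 0.5, -0.0]
grip_width: 0.0402
grip_force: 0.0
[-78.60216647  34.50833431   6.43893745  84.55717194  30.14094752
 153.80497091]
```

```bash
for i in 1 2 3; do python3 -m handwheel '{"hand":[4,4,4,4,4,4,4,4,4,4,4,4],"linear":[[0,0,0],[0,0,0],[0,0,0],[0,0,0],[0,0,0],[0,0,0],[0,0,0],[0,0,0],[0,0,0],[0,0,0],[0,0,0],[0,0,0]],"twist":[-1.78,-1.78,-1.78,-1.78,-1.78,-1.78,-1.78,-1.78,-1.78,-1.78,-1.78,-1.78]}' >/dev/null; done
python3 -c "
from h import *
o=manip.observe();print(o['q'],o['tcp_pos'],o['orientation'])"
python3 -m handwheel '{"hand":[4,4,4,4,4,4],"linear":[[0,0,0],[0,0,0],[0,0,0],[0,0,0],[0,0,0],[0,0,0]],"twist":[-0.75,-0.75,-0.75,-0.75,-0.75,-0.75]}'
python3 -c "
from h import *
o=manip.observe();print(o['q'],o['tcp_pos'],o['orientation'])"
```

```text
[ -78.57879248   34.50832895    6.44239992   84.55870517   30.14225391
 -152.14986032] [ 0.25327787 -0.45341011  0.13671193] [-163.91933896   33.82553312 -107.67683427]
time_s: 8.25
tcp_pos: [0.3148, -0.4335, 0.1365]
orientation: [-149.7, 14.7, -71.4]
contact_force: [-1.2, 0.7, -0.2]
grip_width: 0.0403
grip_force: 0.0
[ -71.32637569   29.56864362    0.78237172   75.93252265   30.33883764
 -179.9426882 ] [ 0.31479482 -0.43354071  0.13649986] [-149.67417033   14.74773786  -71.37752385]
```

```bash
for i in 1 2 3; do python3 -m handwheel '{"hand":[4,4,4,4,4],"linear":[[0,0,0],[0,0,0],[0,0,0],[0,0,0],[0,0,0]],"twist":[-0.4,-0.4,-0.4,-0.4,-0.4]}'|grep force >/dev/null
python3 -c "
from h import *
o=manip.observe();q=o['q'];print(q,q[1]-q[2]+q[3],o['tcp_pos'],o['orientation'])"; done
```

```text
[ -58.99981902   22.55815784   -8.29007204   62.19090447   29.73092294
 -179.94439344] 93.03913434662181 [ 0.41019377 -0.37878424  0.1345322 ] [-150.27165242    3.06671008  -59.048175  ]
[ -45.48585006   16.25845881  -16.82606266   48.88329677   26.54119783
 -179.94544589] 81.96781824071014 [ 0.49357387 -0.30086672  0.13317069] [-153.45192594   -8.0078018   -45.53513547]
[ -30.79630682   10.85306399  -24.32677169   37.42926708   20.31224827
 -179.94481068] 72.60910276345452 [ 0.55536495 -0.20347519  0.13279994] [-159.67155134  -17.37173171  -30.85053777]
```

```bash
python3 -c "
from scipy.spatial.transform import Rotation as R
for e in ([-143.7,8.1,-55.9],[-149.7,14.7,-71.4],[-150.3,3.07,-59.05],[-153.45,-8,-45.5],[-159.67,-17.37,-30.85]): print(R.from_euler('xyz',e,degrees=True).as_matrix().round(3)[:,2])"
```

```text
[ 0.427  0.426 -0.798]
[ 0.408  0.369 -0.835]
[ 0.401  0.295 -0.867]
[ 0.406  0.224 -0.886]
[ 0.418  0.155 -0.895]
```

```bash
cat >> h.py <<'E'
from scipy.spatial.transform import Rotation as Ro
def st():
    o=manip.observe(); R=Ro.from_euler('xyz',o["orientation"],degrees=True).as_matrix(); q=o["q"]
    print("q",np.round(q,1),"pit",round(q[1]-q[2]+q[3],1),"p",np.round(o["tcp_pos"],3),"rpy",np.round(o["orientation"],1),"z",R[:,2].round(3)); return o,R
def gol(*T):
    o,R=st()
    for t in T: print("lin",np.round(R.T@(np.array(t)-o["tcp_pos"])*100,2))
E
python3 -c "
from h import *
gol([.5,-.2,.35],[.42,.155,.35])"
```

```text
q [ -30.8   10.9  -24.3   37.4   20.3 -179.9] pit 72.6 p [ 0.555 -0.203  0.133] rpy [-159.7  -17.4  -30.9] z [ 0.419  0.155 -0.895]
lin [  1.78  -5.33 -21.7 ]
lin [-22.15 -32.66 -19.56]
```

```bash
python3 -m handwheel '{"hand":[4,4,4,4,4,4],"linear":[[1.8,-5.3,-21.7],[1.8,-5.3,-21.7],[1.8,-5.3,-21.7],[1.8,-5.3,-21.7],[1.8,-5.3,-21.7],[1.8,-5.3,-21.7]],"twist":[0,0,0,0,0,0]}'
python3 -m handwheel '{"hand":[4,4,4,4,4,4,4,4,4,4,4,4],"linear":[[-24,-27.4,2.1],[-24,-27.4,2.1],[-24,-27.4,2.1],[-24,-27.4,2.1],[-24,-27.4,2.1],[-24,-27.4,2.1],[-24,-27.4,2.1],[-24,-27.4,2.1],[-24,-27.4,2.1],[-24,-27.4,2.1],[-24,-27.4,2.1],[-24,-27.4,2.1]],"twist":[0,0,0,0,0,0,0,0,0,0,0,0]}'
python3 -c "
from h import *
gol([.26,.096,.35],[.14,.05,.35],[.30,.11,.25],[.18,.066,.25])"
```

```text
time_s: 10.35
tcp_pos: [0.5077, -0.1901, 0.3543]
orientation: [-160.0, -17.7, -32.1]
contact_force: [0.3, -0.1, -0.3]
grip_width: 0.0399
grip_force: 0.0
time_s: 11.55
tcp_pos: [0.4347, 0.1672, 0.348]
orientation: [-160.0, -17.3, -32.2]
contact_force: [0.3, -0.5, 0.5]
grip_width: 0.04
grip_force: 0.0
q [  22.   -15.6  -18.7   60.8   -1.5 -129.2] pit 63.8 p [0.435 0.167 0.348] rpy [-160.   -17.3  -32.2] z [ 0.418  0.141 -0.897]
lin [-10.45  13.22  -8.49]
lin [-17.81  22.1  -14.16]
lin [-10.9   13.64   2.35]
lin [-18.36  22.35  -3.29]
```

```bash
python3 -m handwheel '{"hand":[4,4,4,4,4,4],"linear":[[-7.4,8.8,-5.6],[-7.4,8.8,-5.6],[-7.4,8.8,-5.6],[-7.4,8.8,-5.6],[-7.4,8.8,-5.6],[-7.4,8.8,-5.6]],"twist":[0,0,0,0,0,0]}' >/dev/null;python3 -c "
from h import *
gol([.26,.096,.35],[.21,.078,.35],[.16,.06,.35])"
```

```text
q [  23.1  -30.8  -26.6   68.1   -1.9 -128.3] pit 63.9 p [0.315 0.123 0.348] rpy [-160.   -17.3  -32.1] z [ 0.418  0.142 -0.897]
lin [-3.05  4.49 -2.92]
lin [-6.18  8.08 -5.27]
lin [-9.31 11.68 -7.61]
```

```bash
python3 -m handwheel '{"hand":[4,4,4,4,4,4],"linear":[[-6.2,8.1,-5.3],[-6.2,8.1,-5.3],[-6.2,8.1,-5.3],[-6.2,8.1,-5.3],[-6.2,8.1,-5.3],[-6.2,8.1,-5.3]],"twist":[0,0,0,0,0,0]}' >/dev/null;python3 -c "
from h import *
gol([.21,.078,.35],[.16,.06,.35],[.11,.04,.35])"
```

```text
q [  23.6  -42.6  -28.    79.    -2.2 -127.9] pit 64.5 p [0.217 0.082 0.354] rpy [-160.5  -17.   -31.9] z [ 0.41   0.138 -0.902]
lin [-0.46  0.71  0.01]
lin [-3.6   4.32 -2.29]
lin [-6.65  8.11 -4.61]
```

```bash
python3 -m handwheel '{"hand":[4,4,4,4],"linear":[[-6.6,8.1,-4.6],[-6.6,8.1,-4.6],[-6.6,8.1,-4.6],[-6.6,8.1,-4.6]],"twist":[0,0,0,0]}' >/dev/null;python3 -c "
from h import *
gol([.24,.09,.35],[.16,.06,.35],[.11,.04,.35],[.01,.0,.35])"
```

```text
q [ 54.2 -42.6 -25.9  90.5 -11.  -97.3] pit 73.8 p [0.139 0.09  0.346] rpy [-164.9  -12.5  -31.7] z [ 0.315  0.111 -0.943]
lin [ 8.47 -4.8   2.81]
lin [ 3.37  1.43 -0.04]
lin [ 0.25  5.44 -1.83]
lin [-6.   13.44 -5.42]
```

```bash
python3 -m handwheel '{"hand":[4,4,4,4,4],"linear":[[8.5,-4.8,2.8],[8.5,-4.8,2.8],[8.5,-4.8,2.8],[8.5,-4.8,2.8],[8.5,-4.8,2.8]],"twist":[0,0,0,0,0]}' >/dev/null;python3 -c "
from h import *
gol([.13,.049,.35],[.10,.036,.3])"
```

```text
q [  20.8  -33.7  -24.    80.2   -0.6 -129.1] pit 70.5 p [0.243 0.089 0.35 ] rpy [-165.   -12.6  -31.8] z [ 0.316  0.11  -0.943]
lin [-7.31  8.62 -4.  ]
lin [-10.22  12.38  -0.38]
```

```bash
python3 -m handwheel '{"hand":[4,4,4,4],"linear":[[-8.8,10.4,-4.8],[-8.8,10.4,-4.8],[-8.8,10.4,-4.8],[-8.8,10.4,-4.8]],"twist":[0,0,0,0]}' >/dev/null;python3 -c "
from h import *
gol([.24,.09,.35],[.16,.06,.35],[.06,.02,.35])"
```

```text
q [  40.8  -42.6  -24.2   93.6   -4.8 -109.2] pit 75.2 p [0.123 0.071 0.349] rpy [-167.4   -9.2  -31.7] z [ 0.247  0.103 -0.963]
lin [ 8.9  -7.31  2.99]
lin [ 3.73 -0.9   0.71]
lin [-2.59  7.32 -2.18]
```

```bash
python3 -m handwheel '{"hand":[4,4,4,4,4],"linear":[[8.9,-7.3,3.0],[8.9,-7.3,3.0],[8.9,-7.3,3.0],[8.9,-7.3,3.0],[8.9,-7.3,3.0]],"twist":[0,0,0,0,0]}' >/dev/null
python3 -c "
from h import *
gol([.04,.0176,.35])"
```

```text
q [  19.4  -30.   -21.5   83.1    0.9 -129.8] pit 74.6 p [0.241 0.09  0.349] rpy [-167.5   -9.1  -31.6] z [ 0.245  0.102 -0.964]
lin [-13.11  15.82  -5.74]
```

```bash
python3 -m handwheel '{"hand":[4,4,4,4,4],"linear":[[-13.1,15.8,-5.7],[-13.1,15.8,-5.7],[-13.1,15.8,-5.7],[-13.1,15.8,-5.7],[-13.1,15.8,-5.7]],"twist":[0,0,0,0,0]}' >/dev/null;python3 -c "
from h import *
gol([.24,.09,.35],[.16,.06,.35],[.06,.02,.35])"
```

```text
q [  -3.9  -42.5  -22.1   98.2    6.4 -153. ] pit 77.8 p [0.115 0.027 0.357] rpy [-168.8   -7.9  -31. ] z [ 0.216  0.097 -0.972]
lin [  7.34 -11.24   4.04]
lin [ 2.07 -4.82  2.02]
lin [-4.38  3.42 -0.53]
```

```bash
python3 -m handwheel '{"hand":[4,4,4,4,4],"linear":[[7.3,-11.2,4.0],[7.3,-11.2,4.0],[7.3,-11.2,4.0],[7.3,-11.2,4.0],[7.3,-11.2,4.0]],"twist":[0,0,0,0,0]}' >/dev/null;python3 -c "
from h import *
gol([.29,.13,.20])"
```

```text
q [  19.1  -28.   -20.2   84.4    1.3 -130.6] pit 76.6 p [0.242 0.091 0.349] rpy [-168.9   -7.7  -31. ] z [ 0.212  0.097 -0.972]
lin [ 0.1  -2.84 15.89]
```

```bash
python3 -m handwheel '{"hand":[4,4,4,4,4],"linear":[[0.1,-2.8,15.9],[0.1,-2.8,15.9],[0.1,-2.8,15.9],[0.1,-2.8,15.9],[0.1,-2.8,15.9]],"twist":[0,0,0,0,0]}' >/dev/null;python3 -c "
from h import *
gol([.24,.108,.18],[.19,.085,.18],[.14,.06,.18])"
```

```text
q [ 2.390e+01 -2.260e+01 -3.940e+01  5.980e+01  1.000e-01 -1.258e+02] pit 76.6 p [0.288 0.128 0.199] rpy [-169.    -7.7  -31. ] z [ 0.212  0.096 -0.973]
lin [-3.29  4.37  0.68]
lin [-6.36  8.76 -0.6 ]
lin [-9.33 13.31 -1.9 ]
```

```bash
python3 -m handwheel '{"hand":[4,4,4,4],"linear":[[-8,11,-1.2],[-8,11,-1.2],[-8,11,-1.2],[-8,11,-1.2]],"twist":[0,0,0,0]}' >/dev/null;python3 -c "
from h import *
gol([.24,.108,.18],[.19,.085,.18],[.14,.06,.18])"
```

```text
q [ 2.400e+01 -4.230e+01 -4.900e+01  6.970e+01  1.000e-01 -1.257e+02] pit 76.3 p [0.163 0.073 0.181] rpy [-168.8   -7.9  -31.1] z [ 0.215  0.097 -0.972]
lin [ 4.74 -6.73  2.06]
lin [ 1.68 -2.35  0.76]
lin [-1.28  2.21 -0.56]
```

```bash
python3 -c "
from h import *
gol([.18,.08,.35])"; python3 -m handwheel '{"hand":[4,4,4,4,4],"linear":[[4,-3,-15.9],[4,-3,-15.9],[4,-3,-15.9],[4,-3,-15.9],[4,-3,-15.9]],"twist":[0,0,0,0,0]}' >/dev/null;python3 -c "
from h import *
gol([.07,.031,.35])"
```

```text
q [ 2.400e+01 -4.230e+01 -4.900e+01  6.970e+01  1.000e-01 -1.257e+02] pit 76.3 p [0.163 0.073 0.181] rpy [-168.8   -7.9  -31.1] z [ 0.215  0.097 -0.972]
lin [  3.41  -4.71 -16.03]
q [  16.4  -35.8  -22.7   89.4    1.8 -132.9] pit 76.2 p [0.181 0.064 0.35 ] rpy [-168.6   -8.   -31.2] z [ 0.219  0.098 -0.971]
lin [-7.69  8.14 -2.79]
```

```bash
python3 -m handwheel '{"hand":[4,4,4,4],"linear":[[-7.9,8,-2.8],[-7.9,8,-2.8],[-7.9,8,-2.8],[-7.9,8,-2.8]],"twist":[0,0,0,0]}' >/dev/null;python3 -c "
from h import *
gol([.18,.08,.35],[.07,.03,.35])"
```

```text
q [ 1.000e-01 -4.270e+01 -2.150e+01  1.011e+02  5.200e+00 -1.494e+02] pit 79.9 p [0.093 0.029 0.357] rpy [-170.4   -6.1  -30.5] z [ 0.174  0.09  -0.981]
lin [ 4.8  -8.54  2.71]
lin [-2.09  1.1   0.34]
```

```bash
python3 -m handwheel '{"hand":[4,4,4,4],"linear":[[4.8,-8.5,2.7],[4.8,-8.5,2.7],[4.8,-8.5,2.7],[4.8,-8.5,2.7]],"twist":[0,0,0,0]}' >/dev/null;python3 -c "
from h import *
gol([.25,.15,.25],[.25,.15,.1])"
```

```text
q [  22.6  -32.5  -21.2   90.1    1.  -127.3] pit 78.8 p [0.182 0.081 0.349] rpy [-170.5   -6.   -30.5] z [ 0.173  0.09  -0.981]
lin [ 1.31 -7.55 11.5 ]
lin [-0.26 -5.08 26.21]
```

```bash
python3 -m handwheel '{"hand":[4,4,4,4,4,4,4,4,4],"linear":[[1.3,-7.5,11.5],[1.3,-7.5,11.5],[1.3,-7.5,11.5],[-0.2,-5.1,25.2],[-0.2,-5.1,25.2],[-0.2,-5.1,25.2],[-0.2,-5.1,25.2],[-0.2,-5.1,25.2],[-0.2,-5.1,25.2]],"twist":[0,0,0,0,0,0,0,0,0]}';python3 -c "
from h import *
gol([.2,.12,.1],[.16,.096,.1])"
```

```text
time_s: 18.65
tcp_pos: [0.2493, 0.1475, 0.1136]
orientation: [-170.2, -6.2, -30.7]
contact_force: [0.2, 0.3, 0.8]
grip_width: 0.04
grip_force: 0.0
q [  31.5  -21.2  -50.8   48.8   -0.9 -118.4] pit 78.5 p [0.249 0.147 0.114] rpy [-170.2   -6.2  -30.7] z [ 0.178  0.092 -0.98 ]
lin [-2.96  4.99  0.21]
lin [-5.16  8.99 -0.72]
```

```bash
python3 -m handwheel '{"hand":[4,4,4,4],"linear":[[-4,7,0],[-4,7,0],[-4,7,0],[-4,7,0]],"twist":[0,0,0,0]}';python3 -c "
from h import *
gol([.25,.15,.12],[.13,.07,.08],[.09,.047,.08])"
```

```text
time_s: 19.05
tcp_pos: [0.1809, 0.1079, 0.0973]
orientation: [-170.2, -6.2, -30.7]
contact_force: [-0.4, 0.8, -0.1]
grip_width: 0.0403
grip_force: 0.0
q [  32.3  -32.9  -58.2   53.2   -1.  -117.6] pit 78.5 p [0.181 0.108 0.097] rpy [-170.2   -6.2  -30.7] z [ 0.178  0.092 -0.98 ]
lin [ 4.01 -7.36 -0.6 ]
lin [-2.61  6.02  0.44]
lin [-4.86  9.94 -0.49]
```

```bash
python3 -m handwheel '{"hand":[4,4,4,4],"linear":[[-4.0,8.2,0],[-4.0,8.2,0],[-4.0,8.2,0],[-4.0,8.2,0]],"twist":[0,0,0,0]}';python3 -c "
from h import *
gol([.25,.15,.12],[.09,.047,.08])"
```

```text
time_s: 19.45
tcp_pos: [0.1241, 0.0684, 0.0745]
orientation: [-171.5, -5.5, -30.6]
contact_force: [0.5, 0.2, 1.0]
grip_width: 0.0399
grip_force: 0.0
q [  30.2  -42.6  -63.5   59.    -0.6 -119.6] pit 79.9 p [0.124 0.068 0.075] rpy [-171.5   -5.5  -30.6] z [ 0.157  0.079 -0.985]
lin [  7.07 -13.87  -1.87]
lin [-1.78  3.43 -1.24]
```

```bash
python3 -m handwheel '{"hand":[4,4,4],"linear":[[-2.3,4.5,-2],[-2.3,4.5,-2],[-2.3,4.5,-2]],"twist":[0,0,0]}';python3 -c "
from h import *
gol([.25,.15,.12],[.09,.047,.08],[.06,.03,.09])"
```

```text
time_s: 19.75
tcp_pos: [0.1109, 0.0556, 0.0783]
orientation: [-173.6, -4.2, -30.5]
contact_force: [0.6, -0.6, -0.3]
grip_width: 0.04
grip_force: 0.0
q [  26.6  -42.6  -62.5   62.4    0.  -123.1] pit 82.3 p [0.111 0.056 0.078] rpy [-173.6   -4.2  -30.5] z [ 0.119  0.06  -0.991]
lin [  7.48 -15.51  -1.91]
lin [-1.35  1.76 -0.47]
lin [-2.99  4.6  -1.92]
```

```bash
python3 -m handwheel '{"hand":[4,4,4],"linear":[[-2.5,4.5,-1.8],[-2.5,4.5,-1.8],[-2.5,4.5,-1.8]],"twist":[0,0,0]}';python3 -c "
from h import *
gol([.25,.15,.12],[.09,.047,.08],[.06,.03,.09])"
```

```text
time_s: 20.05
tcp_pos: [0.0986, 0.0345, 0.0829]
orientation: [-175.3, -2.4, -30.4]
contact_force: [-0.1, 0.3, 0.3]
grip_width: 0.04
grip_force: 0.0
q [  14.1  -42.6  -61.5   66.     1.7 -135.5] pit 85.0 p [0.099 0.035 0.083] rpy [-175.3   -2.4  -30.4] z [ 0.077  0.05  -0.996]
lin [  7.36 -17.84  -1.94]
lin [-1.39 -0.62  0.29]
lin [-3.07  2.27 -1.03]
```

```bash
python3 -m handwheel '{"hand":[4,4,4],"linear":[[-2.5,4.5,-1.2],[-2.5,4.5,-1.2],[-2.5,4.5,-1.2]],"twist":[0,0,0]}';python3 -c "
from h import *
gol([.25,.15,.12],[.09,.047,.08],[.05,.02,.09])"
```

```text
time_s: 20.35
tcp_pos: [0.0873, 0.0059, 0.084]
orientation: [-175.9, -1.2, -30.1]
contact_force: [0.7, 0.3, 0.0]
grip_width: 0.04
grip_force: 0.0
q [  -8.5  -42.6  -61.3   68.7    3.4 -158.4] pit 87.4 p [0.087 0.006 0.084] rpy [-175.9   -1.2  -30.1] z [ 0.054  0.052 -0.997]
lin [  6.93 -20.82  -1.96]
lin [-1.84 -3.66  0.63]
lin [-3.92  0.6  -0.73]
```

```bash
python3 -c "
from h import *
gol([.12,.116,.1])"; python3 -m handwheel '{"hand":[4,4,4,4],"linear":[[-2.7,-11.1,-0.8],[-2.7,-11.1,-0.8],[-2.7,-11.1,-0.8],[-2.7,-11.1,-0.8]],"twist":[0,0,0,0]}';python3 -c "
from h import *
gol([.12,.116,.1],[.09,.086,.08],[.06,.055,.08])"
```

```text
q [  -8.5  -42.6  -61.3   68.7    3.4 -158.4] pit 87.4 p [0.087 0.006 0.084] rpy [-175.9   -1.2  -30.1] z [ 0.054  0.052 -0.997]
lin [ -2.66 -11.26  -0.85]
time_s: 20.75
tcp_pos: [0.1093, 0.0536, 0.092]
orientation: [-176.0, -1.2, -30.3]
contact_force: [0.2, -0.9, 0.1]
grip_width: 0.04
grip_force: 0.0
q [  22.2  -38.1  -59.2   65.     1.5 -127.5] pit 86.1 p [0.109 0.054 0.092] rpy [-176.    -1.2  -30.3] z [ 0.053  0.05  -0.997]
lin [-2.21 -5.97 -0.43]
lin [-3.33 -1.74  1.25]
lin [-4.35  2.44  0.94]
```

```bash
python3 -m handwheel '{"hand":[4,4,4,4],"linear":[[-2.2,-6,-0.4],[-2.2,-6,-0.4],[-2.2,-6,-0.4],[-2.2,-6,-0.4]],"twist":[0,0,0,0]}' >/dev/null;python3 -c "
from h import *
gol([.09,.086,.08],[.06,.055,.08])"
```

```text
q [  44.8  -30.8  -56.    60.7    0.  -105.5] pit 85.8 p [0.119 0.118 0.1  ] rpy [-176.    -1.1  -29.8] z [ 0.051  0.051 -0.997]
lin [-0.97  4.39  1.67]
lin [-2.03  8.56  1.35]
```

```bash
python3 -m handwheel '{"hand":[4,4,4],"linear":[[-1.7,8,1.5],[-1.7,8,1.5],[-1.7,8,1.5]],"twist":[0,0,0]}';python3 -c "
from h import *
gol([.12,.12,.15],[.05,.05,.08],[.02,.02,.08])"
```

```text
time_s: 21.45
tcp_pos: [0.0678, 0.0572, 0.0756]
orientation: [-176.9, -0.8, -30.2]
contact_force: [0.2, 0.4, -0.6]
grip_width: 0.04
grip_force: 0.0
q [  38.8  -42.6  -62.5   66.9    0.4 -111. ] pit 86.8 p [0.068 0.057 0.076] rpy [-176.9   -0.8  -30.2] z [ 0.039  0.04  -0.998]
lin [ 1.46 -8.44 -6.97]
lin [-1.16  1.49 -0.54]
lin [-2.25  5.59 -0.78]
```

```bash
python3 -m handwheel '{"hand":[4,4,4],"linear":[[-1.8,4.3,-0.7],[-1.8,4.3,-0.7],[-1.8,4.3,-0.7]],"twist":[0,0,0]}';python3 -c "
from h import *
gol([.12,.12,.15],[.05,.05,.08],[.02,.02,.08])"
```

```text
time_s: 21.75
tcp_pos: [0.0565, 0.0515, 0.0765]
orientation: [-178.4, -0.3, -30.1]
contact_force: [0.2, 0.3, 0.3]
grip_width: 0.0401
grip_force: 0.0
q [  41.3  -42.6  -62.2   68.8    0.3 -108.6] pit 88.3 p [0.056 0.052 0.077] rpy [-178.4   -0.3  -30.1] z [ 0.019  0.022 -1.   ]
lin [ 2.1  -9.32 -7.07]
lin [-0.48  0.45 -0.36]
lin [-1.58  4.54 -0.48]
```

```bash
python3 -m handwheel '{"hand":[4,4,4],"linear":[[-1.6,4.7,-0.5],[-1.6,4.7,-0.5],[-1.6,4.7,-0.5]],"twist":[0,0,0]}' >/dev/null;python3 -c "
from h import *
gol([.15,.14,.08],[.2,.18,.25],[.4,-.2,.25])"
```

```text
q [  40.1  -42.6  -62.6   70.7    0.3 -109.8] pit 90.6 p [0.043 0.039 0.074] rpy [179.5   0.5 -30.1] z [-0.012 -0.003 -1.   ]
lin [  4.14 -14.12  -0.74]
lin [  6.31 -19.94 -17.81]
lin [ 42.68   2.89 -17.93]
```

```bash
python3 -m handwheel '{"hand":[4,4,4,4,4,4,4,4,4,4,4,4],"linear":[[4.1,-14.1,-0.7],[4.1,-14.1,-0.7],[4.1,-14.1,-0.7],[6.3,-19.9,-17.8],[6.3,-19.9,-17.8],[6.3,-19.9,-17.8],[6.3,-19.9,-17.8],[6.3,-19.9,-17.8],[6.3,-19.9,-17.8],[6.3,-19.9,-17.8],[6.3,-19.9,-17.8],[6.3,-19.9,-17.8]],"twist":[0,0,0,0.15,0.3,0.45,0.6,0.75,0.9,1.05,1.2,1.3]}'; python3 -m handwheel '{"hand":[4,4,4,4,4,4,4,4,4,4],"linear":[[0,0,0],[0,0,0],[0,0,0],[0,0,0],[0,0,0],[0,0,0],[0,0,0],[0,0,0],[0,0,0],[0,0,0]],"twist":[1.2,1.2,1.2,1.2,1.2,1.2,1.2,1.2,1.2,1.2]}';python3 -c "
from h import *
gol([.35,-.25,.25],[.525,-.322,.13])"
```

```text
time_s: 23.25
tcp_pos: [0.1998, 0.1801, 0.2493]
orientation: [179.4, -0.4, -104.9]
contact_force: [-0.1, 0.2, -0.5]
grip_width: 0.0396
grip_force: 0.0
time_s: 24.25
tcp_pos: [0.1994, 0.1797, 0.2493]
orientation: [-179.9, -0.8, -173.1]
contact_force: [0.4, 0.1, -0.3]
grip_width: 0.0397
grip_force: 0.0
q [ 41.6 -14.8 -25.7  79.9   0.3  34.7] pit 90.7 p [0.199 0.18  0.249] rpy [-179.9   -0.8 -173.1] z [-0.013 -0.004 -1.   ]
lin [ -9.75 -44.48  -0.1 ]
lin [-26.41 -53.72  11.7 ]
```

```bash
python3 -m handwheel '{"hand":[4,4,4,4,4,4,4,4,4,4,4,4],"linear":[[-9.8,-44.5,0],[-9.8,-44.5,0],[-9.8,-44.5,0],[-9.8,-44.5,0],[-9.8,-44.5,0],[-9.8,-44.5,0],[-9.8,-44.5,0],[-9.8,-44.5,0],[-9.8,-44.5,0],[-9.8,-44.5,0],[-9.8,-44.5,0],[-9.8,-44.5,0]],"twist":[0,0,0,0,0,0,0,0,0,0,0,0]}'; python3 -c "
from h import *
gol([.526,-.323,.13],[.526,-.323,.012])"
```

```text
time_s: 25.45
tcp_pos: [0.3491, -0.2557, 0.248]
orientation: [-179.8, -0.9, -173.3]
contact_force: [-1.8, 1.2, 0.4]
grip_width: 0.0401
grip_force: 0.0
q [-35.7   4.6  -8.5  77.4  -0.7 -42.4] pit 90.5 p [ 0.349 -0.256  0.248] rpy [-179.8   -0.9 -173.3] z [-0.015 -0.005 -1.   ]
lin [-16.95  -8.72  11.57]
lin [-17.13  -8.68  23.37]
```

```bash
python3 -m handwheel '{"hand":[4,4,4,4,4,4,4,4,4,4,4,4],"linear":[[-17.0,-8.7,11.5],[-17.0,-8.7,11.5],[-17.0,-8.7,11.5],[-17.0,-8.7,11.5],[-17.0,-8.7,11.5],[-17.1,-8.7,17],[-17.1,-8.7,20],[-17.1,-8.7,22],[-17.1,-8.7,23.3],[-17.1,-8.7,23.3],[-17.1,-8.7,23.3],[-17.1,-8.7,23.3]],"twist":[0,0,0,0,0,0,0,0,0,0,0,0]}'; python3 -m handwheel '{"hand":[0,0,0,0,0,0,0,0],"linear":[[0,0,0],[0,0,0],[0,0,0],[0,0,0],[0,0,0],[0,0,0],[0,0,0],[0,0,0]],"twist":[0,0,0,0,0,0,0,0]}'
```

```text
time_s: 26.65
tcp_pos: [0.5258, -0.3193, 0.0155]
orientation: [-179.7, -0.7, -173.3]
contact_force: [0.8, 0.3, -0.9]
grip_width: 0.0401
grip_force: 0.0
time_s: 27.45
tcp_pos: [0.5255, -0.3195, 0.015]
orientation: [-179.7, -0.7, -173.3]
contact_force: [0.5, -2.5, 7.2]
grip_width: 0.0114
grip_force: 58.9
```

```bash
python3 -m handwheel '{"hand":[0,0,0,0,0,0,0,0,0,0,0,0],"linear":[[0.7,0,0],[1.9,0,0],[3.1,0,0],[4.3,0,0],[5.5,0,0],[6.7,0,0],[7.9,0,0],[9.1,0,0],[10.3,0,0],[11.5,0,0],[12,0,0],[12,0,0]],"twist":[0,0,0,0,0,0,0,0,0,0,0,0]}'; python3 -m handwheel '{"hand":[4,4,4,4,4,4,4,4,4,4,4],"linear":[[0,0,0],[0,0,0],[0,0,0],[0,0,0],[0,0,-12],[0,0,-12],[0,0,-18],[0,0,-18],[0,0,-18],[0,0,-18],[0,0,-18]],"twist":[0,0,0,0,0,0,0,0,0,0,0]}'
python3 - <<'E'
from h import *
p,d,c=snap("top"); save("t2",p[140:380,380:620].repeat(2,0).repeat(2,1)); np.savez("t2.npz",p=p,d=d)
v,u=np.mgrid[0:480,0:640]; P=cloud(c,np.where(d>0,d,1),np.c_[u.ravel(),v.ravel()]).reshape(480,640,3)
reg=(u>400)&(u<600)&(v>215)&(v<330)
m=reg&(abs(P[...,2]-.075)<.009)
for ce,ar,mm in blob(m,100):
    k=cv2.findContours(mm.astype(np.uint8),0,1)[0][0].reshape(-1,2).astype(float); W=plane(c,k,.075)[:,:2]; print(ar,cv2.minAreaRect((W*1000).astype(np.float32)))
m=reg&(P[...,2]>.092)&(P[...,2]<.115)
for ce,ar,mm in blob(m,20): print(ce,ar,P[mm].mean(0),P[mm].min(0),P[mm].max(0))
st()
E
```

```text
time_s: 28.65
tcp_pos: [0.4043, -0.3328, 0.0155]
orientation: [-179.9, -0.9, -173.4]
contact_force: [-2.5, -0.0, -3.7]
grip_width: 0.0111
grip_force: 58.4
time_s: 29.75
tcp_pos: [0.4078, -0.3316, 0.1945]
orientation: [-179.9, -0.9, -173.3]
contact_force: [0.3, 0.1, 0.2]
grip_width: 0.0399
grip_force: 0.0
4202 ((498.39306640625, -320.75372314453125), (132.16241455078125, 196.8438720703125), 6.346310615539551)
[502.72178988 275.92607004] 514 [ 0.49874574 -0.32120359  0.10103717] [ 0.47192277 -0.35124321  0.09221044] [ 0.52597133 -0.29487333  0.11087666]
q [-38.7  16.3  -2.   72.3  -0.7 -45.4] pit 90.6 p [ 0.408 -0.332  0.194] rpy [-179.9   -0.9 -173.3] z [-0.016 -0.003 -1.   ]
```

View pics/t2.png

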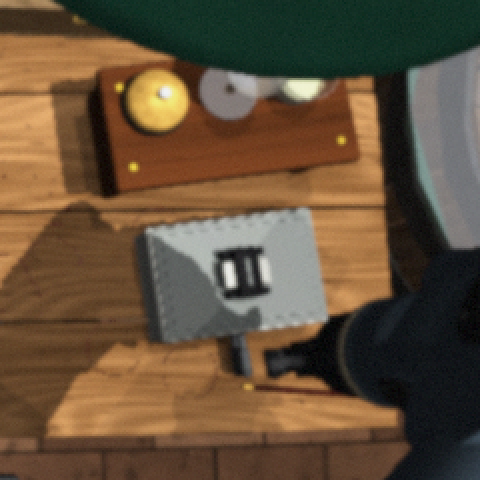

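The box is fully out (top image around (500,280)), parallel to the shelf, and both buttons show. Next is the lid.

```bash
python3 -c "
from h import *
gol([.499,-.321,.19],[.499,-.321,.12],[.499,-.321,.0765])"
```

```text
q [-38.7  16.3  -2.   72.3  -0.7 -45.4] pit 90.6 p [ 0.408 -0.332  0.194] rpy [-179.9   -0.9 -173.3] z [-0.016 -0.003 -1.   ]
lin [-9.2  -0.02  0.29]
lin [-9.31 -0.01  7.29]
lin [-9.38  0.   11.64]
```

```bash
python3 -m handwheel '{"hand":[7.8,7.8,7.8,7.8,7.8,7.8,7.8,7.8,7.8,7.8,7.8,7.8],"linear":[[-9.2,0,0],[-9.2,0,0],[-9.2,0,0],[-9.3,0,4],[-9.3,0,7],[-9.4,0,9],[-9.4,0,10.5],[-9.4,0,11.1],[-9.4,0,11.6],[-9.4,0,11.6],[-9.4,0,11.6],[-9.4,0,11.6]],"twist":[0,0,0,0,0,0,0,0,0,0,0,0]}'; python3 -m handwheel '{"hand":[3,3,3,3,3,3,3,3],"linear":[[0,0,0],[0,0,0],[0,0,0],[0,0,0],[0,0,0],[0,0,0],[0,0,0],[0,0,0]],"twist":[0,0,0,0,0,0,0,0]}'
```

```text
time_s: 31.0
tcp_pos: [0.5002, -0.3218, 0.079]
orientation: [-179.8, -0.8, -173.3]
contact_force: [0.0, -0.5, 0.1]
grip_width: 0.0782
grip_force: 0.0
time_s: 31.8
tcp_pos: [0.5003, -0.3221, 0.0796]
orientation: [-179.7, -0.7, -173.3]
contact_force: [-3.4, 1.0, 15.2]
grip_width: 0.0334
grip_force: 59.5
```

```bash
python3 -m handwheel '{"hand":[3,3,3,3,3,3,3,3,3,3],"linear":[[0,0,-0.3],[0,0,-0.8],[0,0,-1.5],[0,0,-2.5],[0,0,-3.5],[0,0,-4.5],[0,0,-5.5],[0,0,-6.5],[0,0,-6.5],[0,0,-6.5]],"twist":[0,0,0,0,0,0,0,0,0,0]}'
python3 - <<'E'
from h import *
p,d,c=snap("side"); a=p[110:250,200:380]; p2,_,_=snap("wrist"); save("l1",np.hstack([cv2.resize(a,(400,311)),cv2.resize(p2,(400,311))]))
gol([.45,-.095,.14],[.45,-.095,.035])
E
```

```text
time_s: 32.8
tcp_pos: [0.5009, -0.3213, 0.1433]
orientation: [-179.8, -0.8, -173.3]
contact_force: [-0.3, 0.4, -2.6]
grip_width: 0.0333
grip_force: 60.6
q [-32.3  25.5   3.8  68.8  -0.7 -39. ] pit 90.6 p [ 0.501 -0.321  0.143] rpy [-179.9   -0.9 -173.3] z [-0.015 -0.004 -1.   ]
lin [ 2.39 23.05  0.26]
lin [ 2.23 23.07 10.76]
```

View pics/l1.png

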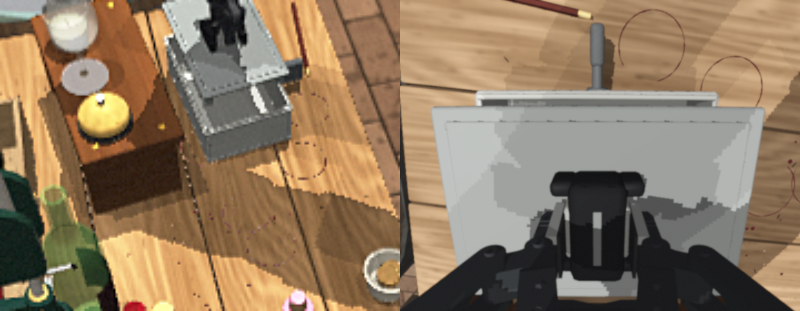

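```bash
python3 -m handwheel '{"hand":[3,3,3,3,3,3,3,3,3,3,3,3],"linear":[[0.5,4,0],[1,8,0],[1.5,12,0],[2,16,0],[2.2,20,0],[2.4,23,0],[2.4,23,2],[2.4,23,5],[2.3,23,8],[2.3,23,9.5],[2.3,23,10.3],[2.3,23,10.8]],"twist":[0,0,0,0,0,0,0,0,0,0,0,0]}'; python3 -m handwheel '{"hand":[3,3],"linear":[[0,0,0.2],[0,0,0.2]],"twist":[0,0]}'
```

```text
time_s: 34.1
tcp_pos: [0.4494, -0.0959, 0.0344]
orientation: [-179.8, -0.9, -173.3]
contact_force: [-0.6, 0.1, -1.3]
grip_width: 0.0332
grip_force: 60.8
time_s: 34.3
tcp_pos: [0.45, -0.0961, 0.0333]
orientation: [-179.8, -0.8, -173.3]
contact_force: [0.8, 1.2, -2.1]
grip_width: 0.0335
grip_force: 60.8
```

Then release, rise, and look again for the stoppers and the box.

```bash
python3 -m handwheel '{"hand":[7.8,7.8,7.8,7.8,7.8,7.8,7.8,7.8,7.8,7.8],"linear":[[0,0,0.1],[0,0,0.1],[0,0,0.1],[0,0,0.1],[0,0,0.1],[0,0,-3],[0,0,-7],[0,0,-12],[0,0,-17],[0,0,-17]],"twist":[0,0,0,0,0,0,0,0,0,0]}'
python3 - <<'E'
from h import *
p,d,c=snap("top"); save("t3",p); np.savez("t3.npz",p=p,d=d)
v,u=np.mgrid[0:480,0:640]; P=cloud(c,np.where(d>0,d,1),np.c_[u.ravel(),v.ravel()]).reshape(480,640,3)
for n,(a,b) in dict(brass=(273,315),wood=(273,253)).items():
    w=P[b-14:b+15,a-14:a+15]; q=w[(w[...,2]>.008)&(w[...,2]<.06)]; t=q[q[:,2]>.031]; print(n,len(q),q.mean(0),(q.min(0)+q.max(0))/2,t.mean(0))
reg=(u>400)&(u<600)&(v>200)&(v<330)
m=reg&(P[...,2]>.058)&(P[...,2]<.09)
for ce,ar,mm in blob(m,100):
    k=np.vstack([x.reshape(-1,2) for x in cv2.findContours(mm.astype(np.uint8),0,1)[0]]).astype(float); W=plane(c,k,.07)[:,:2]; print(ar,cv2.minAreaRect((W*1000).astype(np.float32)))
gol([.4215,.198,.19])
E
```

```text
time_s: 35.3
tcp_pos: [0.4547, -0.0957, 0.209]
orientation: [-179.7, -0.3, -173.3]
contact_force: [-0.1, 0.2, -0.8]
grip_width: 0.0776
grip_force: 0.0
brass 74 [0.44864933 0.2161092  0.01742956] [0.44737956 0.21520307 0.02424483] [0.45280692 0.21795118 0.03769163]
wood 162 [0.56815346 0.19613487 0.02187642] [0.56937912 0.19282557 0.02505078] [0.56949552 0.19717243 0.03683779]
q [-11.6   8.7 -10.   71.8  -0.4 -18.3] pit 90.4 p [ 0.454 -0.096  0.206] rpy [-179.7   -0.5 -173.3] z [-0.008 -0.006 -1.   ]
lin [-0.22 29.54  1.45]
```

View pics/t3.png

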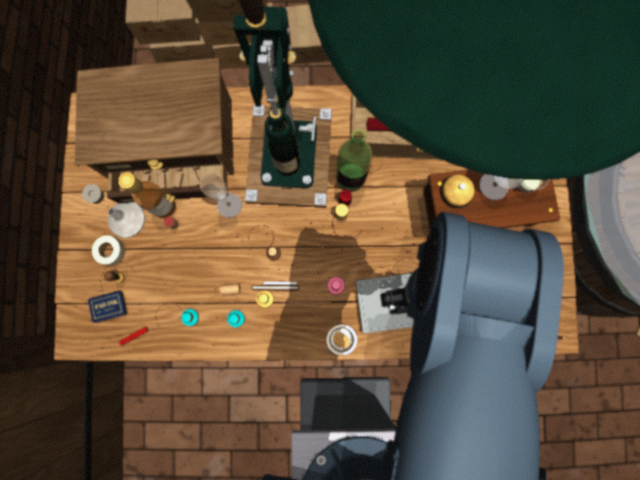

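The brass stopper was knocked to (264,299), near the corkscrew at (275,286). The lid stands at (385,303), and everything else is unchanged.

```bash
cat >> h.py <<'E'
def stopper(P,a,b,h):
    w=P[b-14:b+15,a-14:a+15]; w=w[(w[...,2]>.006)&(w[...,2]<.05)]; t=w[w[:,2]>h-.006]; t=t[np.hypot(*(t-np.median(t,0))[:,:2].T)<.015]
    print(len(t),t.mean(0),(t.min(0)+t.max(0))/2); return t
def pc(d,c):
    v,u=np.mgrid[0:480,0:640]; return u,v,cloud(c,np.where(d>0,d,1),np.c_[u.ravel(),v.ravel()]).reshape(480,640,3)
E
python3 - <<'E'
from h import *
z=np.load("t3.npz"); c=manip.calibration("top"); u,v,P=pc(z["d"],c)
p=z["p"].astype(int)
m=(p[...,0]>150)&(p[...,2]<110)&(p[...,1]>130)&(abs(u-264)<16)&(abs(v-299)<16)
for ce,ar,mm in blob(m,10): print(ce,ar,plane(c,[ce],.018),plane(c,[ce],.038))
t=stopper(P,264,299,.038)
gol([.457,.215,.12])
E
```

```text
[263.07508532 302.16382253] 586 [[0.45163204 0.22011426 0.018     ]] [[0.451077   0.21773829 0.038     ]]
68 [0.46061298 0.21810375 0.03763288] [0.46070515 0.21809473 0.0386869 ]
q [-11.6   8.7 -10.   71.8  -0.4 -18.3] pit 90.4 p [ 0.454 -0.096  0.206] rpy [-179.7   -0.5 -173.3] z [-0.008 -0.006 -1.   ]
lin [-4.01 30.85  8.41]
```

```bash
python3 -m handwheel '{"hand":[5,5,5,5,5,5,5,5,5,5,5,5],"linear":[[-4.3,31.1,0],[-4.3,31.1,0],[-4.3,31.1,0],[-4.3,31.1,0],[-4.3,31.1,0],[-4.3,31.1,0],[-4.3,31.1,0],[-4.3,31.1,0],[-4.3,31.1,0],[-4.3,31.1,9],[-4.3,31.1,9],[-4.3,31.1,9]],"twist":[0,0,0,0,0,0,0,0,0,0,0,0]}'; python3 -c "
from h import *
p,d,c=snap('wrist'); save('w2',p)
print(np.load('t3.npz')['p'].shape)
gol([.4607,.218,.021])"
```

```text
time_s: 36.55
tcp_pos: [0.4544, 0.2153, 0.1072]
orientation: [-179.7, -1.2, -173.4]
contact_force: [-0.4, 0.6, 1.8]
grip_width: 0.0498
grip_force: 0.0
(480, 640, 3)
q [ 25.3  16.9 -13.7  60.5   0.1  18.7] pit 91.1 p [0.456 0.216 0.11 ] rpy [-179.7   -1.1 -173.4] z [-0.018 -0.007 -1.   ]
lin [-0.66  0.16  8.92]
```

View pics/w2.png

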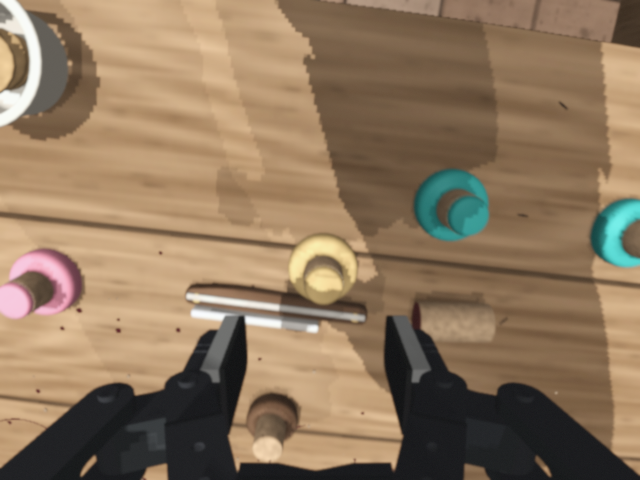

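Brass stopper at (325,275), touching the corkscrew at (275,305). The cork at (455,320) clears the fingers.

```bash
python3 -c "
from h import *
c=manip.calibration('wrist'); print(plane(c,[[325,281]],.038), plane(c,[[323,269]],.018))"; python3 -m handwheel '{"hand":[4.4,4.4,4.4,4.4,4.4,4.4],"linear":[[-0.7,0.2,3],[-0.7,0.2,6],[-0.7,0.2,8],[-0.7,0.2,8.9],[-0.7,0.2,8.9],[-0.7,0.2,8.9]],"twist":[0,0,0,0,0,0]}'
```

```text
[[0.46220302 0.2218256  0.038     ]] [[0.4624429  0.22101783 0.018     ]]
time_s: 37.2
tcp_pos: [0.464, 0.2209, 0.0241]
orientation: [-179.9, -0.7, -173.3]
contact_force: [-0.2, 0.6, -0.2]
grip_width: 0.044
grip_force: 0.0
```

```bash
python3 -m handwheel '{"hand":[1.5,1.5,1.5,1.5,1.5,1.5,1.5,1.5,1.5,1.5,1.5],"linear":[[0,0,0.2],[0,0,0.2],[0,0,0.2],[0,0,0.2],[0,0,0.2],[0,0,-2],[0,0,-5],[0,0,-9],[0,0,-12],[0,0,-12],[0,0,-12]],"twist":[0,0,0,0,0,0,0,0,0,0,0]}'
python3 - <<'E'
from h import *
p,d,c=snap("top"); np.savez("t4.npz",p=p,d=d); save("t4",cv2.resize(p[180:340,430:590],(480,480)))
u,v,P=pc(d,c)
m=(u>430)&(u<590)&(v>228)&(v<330)&(P[...,2]>.06)&(P[...,2]<.08)
k=np.vstack([x[0] for mm in blob(m,40) for x in [(np.argwhere(mm[2])[:,::-1],)]]).astype(float)
r=cv2.minAreaRect((plane(c,k,.07)[:,:2]*1000).astype(np.float32)); print(len(k),r)
gol([.499,-.28,.15])
E
```

```text
time_s: 38.3
tcp_pos: [0.4648, 0.2214, 0.1429]
orientation: [-179.9, -0.7, -173.3]
contact_force: [-0.4, -0.4, -1.1]
grip_width: 0.018
grip_force: 58.9
940 ((498.81512451171875, -322.36346435546875), (132.7675018310547, 198.00669860839844), 6.279754161834717)
q [25.4 16.6 -9.4 64.9  0.1 18.7] pit 90.8 p [0.464 0.221 0.142] rpy [-179.8   -0.8 -173.3] z [-0.014 -0.005 -1.   ]
lin [  2.39 -50.18  -0.61]
```

View pics/t4.png

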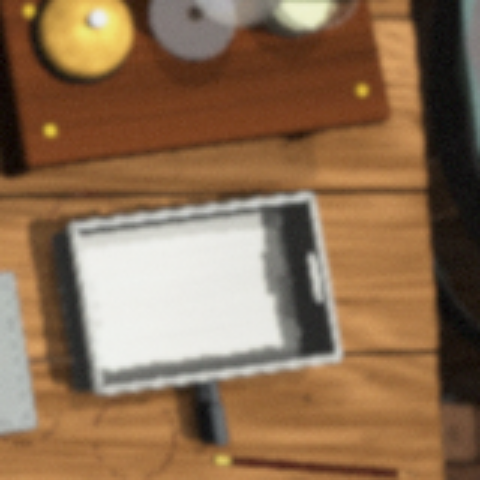

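The box is open and empty, centred at (498,280) in the full frame.

```bash
python3 -m handwheel '{"hand":[1.5,1.5,1.5,1.5,1.5,1.5,1.5,1.5,1.5,1.5,1.5,1.5],"linear":[[0.3,-5,-0.6],[0.7,-10,-0.6],[1,-15,-0.6],[1.3,-20,-0.6],[1.7,-25,-0.6],[2,-30,-0.6],[2.2,-35,-0.6],[2.5,-40,-0.6],[2.7,-45,-0.6],[2.9,-49.8,-0.6],[2.9,-49.8,-0.6],[2.9,-49.8,-0.6]],"twist":[0,0,0,0,0,0,0,0,0,0,0,0]}'; python3 -c "
from h import *
gol([.494,-.277,.08],[.494,-.277,.027])"
```

```text
time_s: 39.55
tcp_pos: [0.4927, -0.2774, 0.1486]
orientation: [-179.9, -0.9, -173.4]
contact_force: [-0.1, 0.4, -0.7]
grip_width: 0.0181
grip_force: 59.0
q [-29.   22.1  -0.5  68.1  -0.6 -35.6] pit 90.7 p [ 0.493 -0.277  0.149] rpy [-179.9   -0.9 -173.4] z [-0.016 -0.003 -1.   ]
lin [-0.24  0.03  6.86]
lin [-0.33  0.04 12.16]
```

```bash
python3 -m handwheel '{"hand":[1.5,1.5,1.5,1.5,1.5,1.5,1.5],"linear":[[-0.2,0,4],[-0.2,0,7],[-0.3,0,9.5],[-0.3,0,11],[-0.3,0,11.8],[-0.3,0,12.1],[-0.3,0,12.1]],"twist":[0,0,0,0,0,0,0]}'; python3 -m handwheel '{"hand":[1.5,1.5],"linear":[[0,0,0.1],[0,0,0.1]],"twist":[0,0]}'
```

```text
time_s: 40.25
tcp_pos: [0.4951, -0.2765, 0.0293]
orientation: [-179.8, -0.8, -173.3]
contact_force: [0.4, -0.4, -1.6]
grip_width: 0.0178
grip_force: 59.0
time_s: 40.45
tcp_pos: [0.4954, -0.2771, 0.0288]
orientation: [-179.8, -0.8, -173.3]
contact_force: [-0.7, -0.7, -0.8]
grip_width: 0.0183
grip_force: 59.0
```

```bash
python3 -m handwheel '{"hand":[1.5,1.5,1.5],"linear":[[0,0,0.2],[0,0,0.3],[0,0,0.3]],"twist":[0,0,0]}'; python3 -m handwheel '{"hand":[3.8,3.8,3.8,3.8,3.8,3.8,3.8,3.8,3.8,3.8],"linear":[[0,0,0],[0,0,0],[0,0,0],[0,0,0],[0,0,-3],[0,0,-7],[0,0,-12],[0,0,-15],[0,0,-15],[0,0,-15]],"twist":[0,0,0,0,0,0,0,0,0,0]}'
python3 - <<'E'
from h import *
p,d,c=snap("top"); u,v,P=pc(d,c); stopper(P,273,253,.037)
gol([.5695,.197,.18])
E
```

```text
time_s: 40.75
tcp_pos: [0.4951, -0.2771, 0.0255]
orientation: [-179.8, -0.8, -173.3]
contact_force: [-0.5, 1.2, 5.0]
grip_width: 0.018
grip_force: 59.6
time_s: 41.75
tcp_pos: [0.4973, -0.2765, 0.1755]
orientation: [-179.8, -0.8, -173.3]
contact_force: [0.0, -0.0, -1.2]
grip_width: 0.0378
grip_force: 0.0
52 [0.5692647  0.19693019 0.03700535] [0.56888273 0.19745998 0.03625756]
q [-28.7  21.7   2.7  71.6  -0.6 -35.4] pit 90.6 p [ 0.497 -0.276  0.174] rpy [-179.9   -0.9 -173.3] z [-0.015 -0.004 -1.   ]
lin [-12.72  46.15  -0.86]
```

```bash
python3 -m handwheel '{"hand":[4.4,4.4,4.4,4.4,4.4,4.4,4.4,4.4,4.4,4.4,4.4,4.4],"linear":[[-1.3,4.6,0],[-2.6,9.2,0],[-3.9,13.8,0],[-5.2,18.4,0],[-6.5,23,0],[-7.8,27.6,0],[-9.1,32.2,0],[-10.4,36.8,0],[-11.7,41.4,0],[-12.9,46.3,0],[-12.9,46.3,0],[-12.9,46.3,6]],"twist":[0,0,0,0,0,0,0,0,0,0,0,0]}'
python3 - <<'E'
from h import *
p,d,c=snap('wrist'); save('w3',p); np.savez('w3.npz',p=p,d=d)
gol([.571,.199,.021])
E
```

```text
time_s: 43.0
tcp_pos: [0.5732, 0.2009, 0.1248]
orientation: [-179.9, -0.4, -173.2]
contact_force: [2.7, -0.3, -0.7]
grip_width: 0.0441
grip_force: 0.0
q [19.2 27.8  2.9 66.4  0.  12.5] pit 91.3 p [0.567 0.198 0.113] rpy [-179.7   -1.3 -173.2] z [-0.022 -0.007 -1.   ]
lin [-0.6   0.1   9.17]
```

View pics/w3.png

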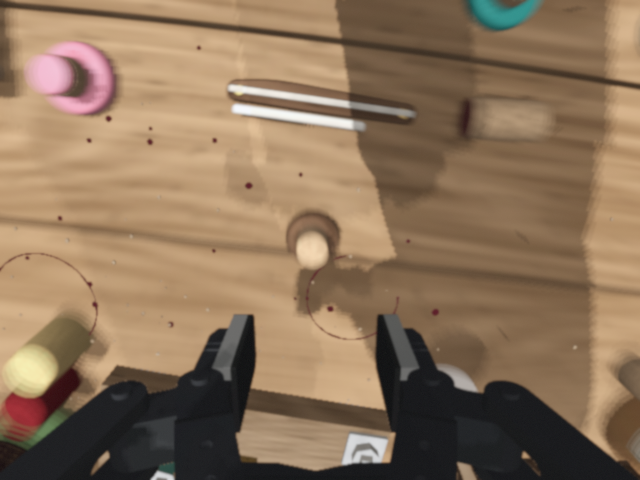

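Run:
```python
from h import *
p,d,c=snap('wrist'); u,v,P=pc(d,c)
m=(abs(u-313)<40)&(abs(v-250)<60)&(P[...,2]>.03)&(P[...,2]<.045)
for ce,ar,mm in blob(m,100): q=P[mm]; print(ce,ar,q.mean(0),(q.min(0)+q.max(0))/2); T=q.mean(0)
gol([.571,.199,.021],[T[0],T[1],.021])
```

```text
[316.95142555 271.9218585 ] 947 [0.57021074 0.19887234 0.03591822] [0.57096479 0.19888093 0.03410808]
q [19.2 27.8  3.2 66.9  0.  12.5] pit 91.5 p [0.566 0.197 0.115] rpy [-179.7   -1.4 -173.3] z [-0.024 -0.008 -1.   ]
lin [-0.74  0.19  9.4 ]
lin [-0.66  0.18  9.41]
```

```bash
python3 -m handwheel '{"hand":[4.4,4.4,4.4,4.4,4.4,4.4,4.4],"linear":[[-0.7,0.2,4],[-0.7,0.2,7],[-0.7,0.2,8.8],[-0.7,0.2,9.5],[-0.7,0.2,9.5],[-0.7,0.2,9.5],[-0.7,0.2,9.5]],"twist":[0,0,0,0,0,0,0]}'; python3 -m handwheel '{"hand":[1.2,1.2,1.2,1.2,1.2,1.2,1.2],"linear":[[0,0,0],[0,0,0],[0,0,0],[0,0,0],[0,0,0],[0,0,0],[0,0,0]],"twist":[0,0,0,0,0,0,0]}';  python3 -m handwheel '{"hand":[1.2,1.2,1.2,1.2,1.2,1.2],"linear":[[0,0,-2],[0,0,-5],[0,0,-9],[0,0,-12.5],[0,0,-12.5],[0,0,-12.5]],"twist":[0,0,0,0,0,0]}'; python3 -c "
from h import *
gol([.504,-.367,.15])"
```

```text
time_s: 43.8
tcp_pos: [0.5768, 0.2009, 0.0283]
orientation: [-179.9, -0.7, -173.3]
contact_force: [-0.5, -0.1, -0.3]
grip_width: 0.0438
grip_force: 0.0
time_s: 44.5
tcp_pos: [0.5764, 0.2007, 0.0276]
orientation: [-179.8, -0.8, -173.3]
contact_force: [-0.4, -0.5, 5.4]
grip_width: 0.0164
grip_force: 58.5
time_s: 45.1
tcp_pos: [0.5781, 0.2014, 0.1525]
orientation: [-179.8, -0.7, -173.3]
contact_force: [-0.5, 0.7, -0.9]
grip_width: 0.0165
grip_force: 58.8
q [19.2 27.6  8.4 71.6  0.  12.5] pit 90.7 p [0.578 0.201 0.152] rpy [-179.8   -0.7 -173.3] z [-0.012 -0.004 -1.   ]
lin [ 13.97 -55.59   0.57]
```

```bash
python3 -m handwheel '{"hand":[1.2,1.2,1.2,1.2,1.2,1.2,1.2,1.2,1.2,1.2,1.2,1.2],"linear":[[1.6,-4.2,0],[3.2,-8.4,0],[4.8,-12.6,0],[6.4,-16.8,0],[8,-21,0],[9.5,-25.2,0],[11,-29.4,0],[12.2,-33.8,0],[13,-38.4,0],[13.4,-43,0],[13.4,-47.6,0],[13.4,-52,0]],"twist":[0,0,0,0,0,0,0,0,0,0,0,0]}';python3 -m handwheel '{"hand":[1.2,1.2,1.2,1.2],"linear":[[0,-3.6,0],[0,-3.6,0],[0,-3.6,0],[0,-3.6,0]],"twist":[0,0,0,0]}'; python3 -c "
from h import *
gol([.51,-.367,.08],[.51,-.367,.034])"
```

```text
time_s: 46.3
tcp_pos: [0.5042, -0.3325, 0.1539]
orientation: [-179.9, -0.9, -173.3]
contact_force: [-0.0, 1.0, 1.2]
grip_width: 0.0169
grip_force: 58.8
time_s: 46.7
tcp_pos: [0.509, -0.3655, 0.1546]
orientation: [-179.9, -0.9, -173.3]
contact_force: [-0.4, 0.7, -0.6]
grip_width: 0.0162
grip_force: 58.8
q [-35.3  29.2  11.2  72.6  -0.7 -42.1] pit 90.6 p [ 0.509 -0.365  0.155] rpy [-179.9   -0.9 -173.3] z [-0.015 -0.004 -1.   ]
lin [-0.2  -0.15  7.46]
lin [-0.27 -0.14 12.06]
```

```bash
python3 -m handwheel '{"hand":[1.2,1.2,1.2,1.2,1.2,1.2,1.2,1.2],"linear":[[-0.2,-0.1,4],[-0.2,-0.1,7],[-0.3,-0.1,9.5],[-0.3,-0.1,11],[-0.3,-0.1,11.8],[-0.3,-0.1,12.2],[-0.3,-0.1,12.4],[-0.3,-0.1,12.4]],"twist":[0,0,0,0,0,0,0,0]}'
```

```text
time_s: 47.5
tcp_pos: [0.511, -0.3678, 0.032]
orientation: [-179.8, -0.8, -173.3]
contact_force: [0.0, -0.1, -1.1]
grip_width: 0.016
grip_force: 58.8
```

```bash
python3 -m handwheel '{"hand":[1.2,1.2,1.2],"linear":[[0,0,0.15],[0,0,0.25],[0,0,0.25]],"twist":[0,0,0]}'; python3 -m handwheel '{"hand":[3.8,3.8,3.8,3.8,3.8,3.8,3.8,3.8,3.8,3.8],"linear":[[0,0,0],[0,0,0],[0,0,0],[0,0,0],[0,0,-3],[0,0,-7],[0,0,-12],[0,0,-15],[0,0,-15],[0,0,-15]],"twist":[0,0,0,0,0,0,0,0,0,0]}'; python3 -m handwheel '{"hand":[7.8,7.8,7.8,7.8,7.8,7.8,7.8,7.8,7.8],"linear":[[0,28,0],[0,28,0],[0,28,0],[0,28,0],[0,28,0],[0,28,0],[0,28,0],[0,28,0],[0,28,0]],"twist":[0,0,0,0,0,0,0,0,0]}'
python3 - <<'E'
from h import *
p,d,c=snap("side"); save("s5",p)
p,d,c=snap("top"); p2,d2,c2=snap("wrist")
np.savez("t5.npz",p=p,d=d); np.savez("w5.npz",p=p2,d=d2,T=c2["world_from_camera"])
save("m5",np.hstack([cv2.resize(p[210:330,340:500 if 0 else 560],(440,240)),cv2.resize(p2,(360,240))]))
st()
E
```

```text
time_s: 47.8
tcp_pos: [0.5114, -0.3685, 0.0313]
orientation: [-179.7, -0.7, -173.3]
contact_force: [-5.8, 3.7, 24.3]
grip_width: 0.0164
grip_force: 61.5
time_s: 48.8
tcp_pos: [0.513, -0.3673, 0.1791]
orientation: [-179.8, -0.8, -173.3]
contact_force: [-0.2, 0.5, -0.4]
grip_width: 0.0379
grip_force: 0.0
time_s: 49.7
tcp_pos: [0.4799, -0.0896, 0.1773]
orientation: [-179.8, -0.9, -173.4]
contact_force: [-0.4, -0.9, 0.5]
grip_width: 0.0781
grip_force: 0.0
q [-10.3  12.5  -9.4  68.9  -0.4 -16.9] pit 90.8 p [ 0.48  -0.09   0.178] rpy [-179.8   -0.9 -173.4] z [-0.014 -0.005 -1.   ]
```

View pics/s5.png

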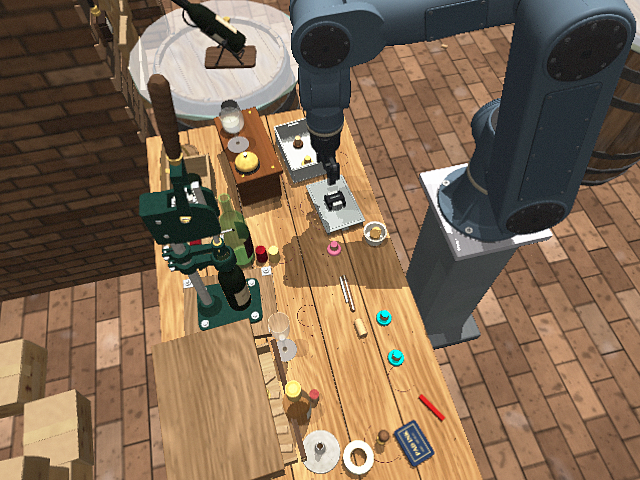

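Both stoppers stand in the box at (297,143) and (307,160) in the side view, and none are left on the bench. I'll check that the box hasn't moved, then regrasp the lid.

Run:
```python
from h import *
c=manip.calibration("top")
for n in("t4","t5"):
    z=np.load(n+".npz"); u,v,P=pc(z["d"],c); m=(u>430)&(u<590)&(v>228)&(v<330)&(P[...,2]>.06)&(P[...,2]<.08)
    if n=="t5": m&=(u>445)
    k=np.vstack([np.argwhere(b[2])[:,::-1] for b in blob(m,40)]).astype(float); r=cv2.minAreaRect((plane(c,k,.07)[:,:2]*1000).astype(np.float32)); print(n,len(k),r)
    R=P[m]; print(R[:,:2].min(0),R[:,:2].max(0))
    s=(u>460)&(u<540)&(v>240)&(v<310)&(P[...,2]>.012)&(P[...,2]<.052)
    for ce,ar,mm in blob(s,15): print("in",ce,ar,P[mm].mean(0),P[mm].max(0)[2])
z=np.load("t5.npz"); u,v,P=pc(z["d"],c); m=(u>350)&(u<430)&(v>260)&(v<345)&(P[...,2]>.02)&(P[...,2]<.036)
for ce,ar,mm in blob(m,60): print("lid",ar,P[mm].min(0),P[mm].max(0))
gol([.450,-.0961,.10],[.450,-.0961,.0335])
```

```text
t4 940 ((498.81512451171875, -322.36346435546875), (132.7675018310547, 198.00669860839844), 6.279754161834717)
[ 0.42531936 -0.42691861] [ 0.61187259 -0.1805284 ]
in [521.87878788 268.63403263] 429 [ 0.52022681 -0.39434596  0.03204053] 0.05198064355701448
in [498.34782609 307.82608696] 23 [ 0.42899273 -0.32935171  0.03759823] 0.05199909892168142
t5 55 ((465.6149597167969, -422.2379150390625), (7.165707588195801, 43.58452606201172), 86.15499114990234)
[ 0.44400451 -0.42624219] [ 0.48772856 -0.41713421]
lid 1634 [ 0.37721207 -0.10636062  0.0225302 ] [0.50855703 0.0018794  0.03558232]
q [-10.3  12.5  -9.4  68.9  -0.4 -16.9] pit 90.8 p [ 0.48  -0.09   0.178] rpy [-179.8   -0.9 -173.4] z [-0.014 -0.005 -1.   ]
lin [ 2.95 -0.26  7.81]
lin [ 2.85 -0.24 14.46]
```

View pics/m5.png

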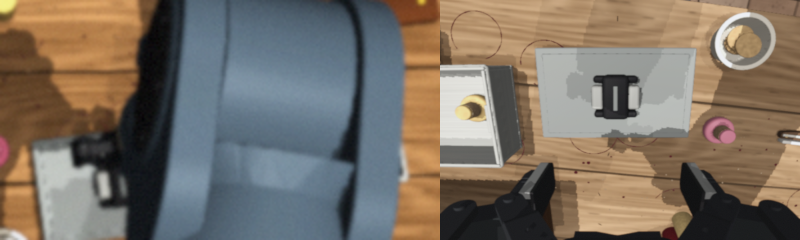

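```bash
python3 -m handwheel '{"hand":[7.8,7.8,7.8,7.8,7.8,7.8,7.8,7.8,7.8],"linear":[[2,28,0],[2,28,0],[2,28,0],[2,28,0],[2,28,0],[2,28,0],[2,28,0],[2,28,0],[2,28,0]],"twist":[0,0,0,0,0,0,0,0,0]}'
cat > box.py <<'E'
from h import *
c=manip.calibration("top")
p,d,_=snap("top"); np.savez("t6.npz",p=p,d=d)
def fit(n,a=430,b=590,v0=228,lo=.06,hi=.08,h=.07):
    z=np.load(n); u,v,P=pc(z["d"],c); m=(u>a)&(u<b)&(v>v0)&(v<330)&(P[...,2]>lo)&(P[...,2]<hi)
    k=np.vstack([np.argwhere(q[2])[:,::-1] for q in blob(m,40)]).astype(float); r=cv2.minAreaRect((plane(c,k,h)[:,:2]*1000).astype(np.float32)); print(n,len(k),r); return P,u,v
fit("t4.npz"); P,u,v=fit("t6.npz")
s=(u>460)&(u<545)&(v>240)&(v<310)&(P[...,2]>.015)&(P[...,2]<.05)
for ce,ar,mm in blob(s,15): print("in",ce,ar,P[mm].mean(0),P[mm].max(0)[2])
fit("t6.npz",345,430,255,.018,.036,.028)
fit("t2.npz",430,590,228,.066,.084,.075)
E
python3 box.py; python3 -c "
from h import *
gol([.450,-.0961,.17],[.450,-.0961,.0335])"
```

```text
time_s: 50.75
tcp_pos: [0.428, 0.1858, 0.1773]
orientation: [-179.8, -0.8, -173.4]
contact_force: [0.6, -0.5, -0.1]
grip_width: 0.0781
grip_force: 0.0
t4.npz 940 ((498.81512451171875, -322.36346435546875), (132.7675018310547, 198.00669860839844), 6.279754161834717)
t6.npz 935 ((498.8223571777344, -322.42913818359375), (132.7675018310547, 197.87454223632812), 6.279754161834717)
in [522.35677083 268.65625   ] 384 [ 0.5201203  -0.3953585   0.03244523] 0.049667732859180136
in [510.08843537 275.97959184] 147 [ 0.5036348  -0.36607126  0.02693421] 0.04460533482977591
in [473.1865285  282.30051813] 193 [ 0.49032648 -0.27561257  0.02710998] 0.046755924694087625
in [497.52941176 308.        ] 17 [ 0.42868301 -0.32904996  0.03280659] 0.048986266379155596
t6.npz 3185 ((447.885986328125, -90.95885467529297), (124.72005462646484, 175.19097900390625), 6.472975730895996)
t2.npz 4202 ((498.39306640625, -320.75372314453125), (132.16241455078125, 196.8438720703125), 6.346310615539551)
q [ 23.4  10.1 -12.5  68.3   0.1  16.8] pit 90.8 p [0.428 0.186 0.177] rpy [-179.8   -0.8 -173.4] z [-0.014 -0.005 -1.   ]
lin [  1.04 -28.25   0.85]
lin [  0.85 -28.2   14.49]
```

```bash
python3 -m handwheel '{"hand":[7.8,7.8,7.8,7.8,7.8,7.8,7.8,7.8,7.8,7.8],"linear":[[0.2,-4.7,0],[0.4,-9.4,0],[0.6,-14.1,0],[0.8,-18.8,0],[0.9,-23.5,0],[1.0,-28.2,0.5],[1.0,-28.2,0.5],[1.0,-28.2,0.5],[1.0,-28.2,4],[1.0,-28.2,4]],"twist":[0,0,0,0,0,0,0,0,0,0]}'; python3 -c "
from h import *
gol([.450,-.0961,.08],[.450,-.0961,.0335])"
```

```text
time_s: 51.8
tcp_pos: [0.4479, -0.0937, 0.1358]
orientation: [-179.9, -1.1, -173.3]
contact_force: [-0.6, 0.4, 0.5]
grip_width: 0.0779
grip_force: 0.0
q [-11.5  10.5 -18.1  62.3  -0.4 -18.2] pit 91.0 p [ 0.448 -0.094  0.136] rpy [-179.9   -1.1 -173.3] z [-0.018 -0.004 -1.   ]
lin [-0.28 -0.25  5.58]
lin [-0.37 -0.24 10.23]
```

```bash
python3 -m handwheel '{"hand":[7.8,7.8,7.8,7.8,7.8,7.8,7.8,7.8,7.8,7.8],"linear":[[-0.3,-0.2,3],[-0.3,-0.2,5.5],[-0.3,-0.2,7.5],[-0.3,-0.2,9],[-0.3,-0.2,9.6],[-0.3,-0.2,10],[-0.3,-0.2,10.2],[-0.3,-0.2,10.2],[-0.3,-0.2,10.2],[-0.3,-0.2,10.2]],"twist":[0,0,0,0,0,0,0,0,0,0]}'; python3 -c "
from h import *
gol([.450,-.0961,.0335])"
```

```text
time_s: 52.8
tcp_pos: [0.4521, -0.0968, 0.0369]
orientation: [-179.8, -0.8, -173.3]
contact_force: [-0.1, 0.1, -0.2]
grip_width: 0.0779
grip_force: 0.0
q [-11.8  16.  -26.8  47.9  -0.4 -18.5] pit 90.7 p [ 0.452 -0.097  0.037] rpy [-179.8   -0.8 -173.3] z [-0.013 -0.005 -1.   ]
lin [0.2  0.1  0.34]
```

```bash
python3 -m handwheel '{"hand":[7.8,7.8,3,3,3,3,3,3,3,3],"linear":[[0.2,0.1,0.25],[0.2,0.1,0.25],[0.2,0.1,0.25],[0.2,0.1,0.25],[0.2,0.1,0.25],[0.2,0.1,0.25],[0.2,0.1,0.25],[0.2,0.1,0.25],[0.2,0.1,0.25],[0.2,0.1,0.25]],"twist":[0,0,0,0,0,0,0,0,0,0]}'; python3 -m handwheel '{"hand":[3,3,3,3,3,3,3,3],"linear":[[0,0,-0.5],[0,0,-2],[0,0,-5],[0,0,-8],[0,0,-11.5],[0,0,-11.5],[0,0,-11.5],[0,0,-11.5]],"twist":[0,0,0,0,0,0,0,0]}'; python3 -c "
from h import *
gol([.5005,-.322,.15],[.5005,-.322,.081])"
```

```text
time_s: 53.8
tcp_pos: [0.4502, -0.0961, 0.0348]
orientation: [-179.8, -0.8, -173.3]
contact_force: [-4.8, -0.0, 17.5]
grip_width: 0.0338
grip_force: 57.9
time_s: 54.6
tcp_pos: [0.4506, -0.0953, 0.1478]
orientation: [-179.9, -0.9, -173.3]
contact_force: [-0.2, -0.4, -3.1]
grip_width: 0.0329
grip_force: 61.1
q [-11.7  10.3 -16.6  63.9  -0.4 -18.3] pit 90.8 p [ 0.451 -0.095  0.148] rpy [-179.9   -0.9 -173.3] z [-0.016 -0.004 -1.   ]
lin [ -2.32 -23.1   -0.2 ]
lin [ -2.43 -23.08   6.7 ]
```

```bash
python3 -m handwheel '{"hand":[3,3,3,3,3,3,3,3,3,3],"linear":[[-0.4,-4,0],[-0.8,-8,0],[-1.2,-12,0],[-1.6,-16,0],[-2,-20,0],[-2.3,-23.1,0],[-2.3,-23.1,0],[-2.3,-23.1,0],[-2.3,-23.1,3],[-2.3,-23.1,3]],"twist":[0,0,0,0,0,0,0,0,0,0]}'; python3 -m handwheel '{"hand":[3,3],"linear":[[0,0,0],[0,0,0]],"twist":[0,0]}';python3 - <<'E'
from h import *
gol([.5005,-.322,.115],[.5005,-.322,.09],[.5005,-.322,.082])
p2,d2,c2=snap("wrist"); p,d,c=snap("side"); save("m7",np.hstack([cv2.resize(p2,(440,330)),cv2.resize(p[110:230,230:360],(357,330))]))
E
```

```text
time_s: 55.6
tcp_pos: [0.4986, -0.3202, 0.1158]
orientation: [179.9, -1.1, -173.3]
contact_force: [-0.3, 0.8, -2.3]
grip_width: 0.0329
grip_force: 61.3
time_s: 55.8
tcp_pos: [0.5009, -0.322, 0.1204]
orientation: [-179.8, -0.8, -173.3]
contact_force: [-0.1, -0.3, -1.4]
grip_width: 0.0331
grip_force: 61.3
q [-32.4  26.2   1.5  65.8  -0.6 -39.1] pit 90.5 p [ 0.501 -0.322  0.12 ] rpy [-179.8   -0.8 -173.3] z [-0.013 -0.005 -1.   ]
lin [0.03 0.01 0.54]
lin [-0.    0.02  3.04]
lin [-0.01  0.02  3.84]
```

View pics/m7.png

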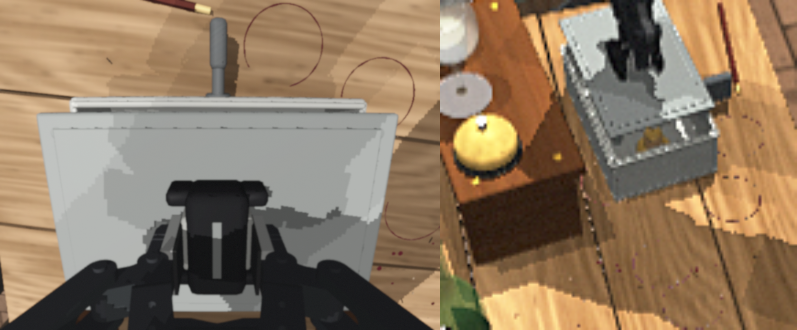

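The lid is centred over the rim (midpoints 218 and 217), so I'll lower it.

```bash
python3 -m handwheel '{"hand":[3,3,3,3,3,3,3,3],"linear":[[0,0,0.6],[0,0,1.2],[0,0,1.8],[0,0,2.3],[0,0,2.7],[0,0,3.0],[0,0,3.0],[0,0,3.0]],"twist":[0,0,0,0,0,0,0,0]}';python3 -m handwheel '{"hand":[3,3,3,3,3],"linear":[[0,0,0.3],[0,0,0.6],[0,0,0.8],[0,0,0.8],[0,0,0.8]],"twist":[0,0,0,0,0]}'
```

```text
time_s: 56.7
tcp_pos: [0.5002, -0.3225, 0.0894]
orientation: [-179.8, -0.8, -173.3]
contact_force: [-0.9, -0.3, -2.1]
grip_width: 0.033
grip_force: 61.3
time_s: 57.2
tcp_pos: [0.5002, -0.3226, 0.0824]
orientation: [-179.8, -0.8, -173.3]
contact_force: [-5.5, 3.5, 15.0]
grip_width: 0.0333
grip_force: 64.7
```

```bash
python3 -m handwheel '{"hand":[7.8,7.8,7.8,7.8,7.8,7.8,7.8,7.8,7.8,7.8],"linear":[[0,0,0],[0,0,0],[0,0,0],[0,0,0],[0,0,0],[0,0,-2],[0,0,-6],[0,0,-10],[0,0,-10],[0,0,-10]],"twist":[0,0,0,0,0,0,0,0,0,0]}'; python3 -m handwheel '{"hand":[4,4,4,4,4,4,4,4,4],"linear":[[0,34,0],[0,34,0],[0,34,0],[0,34,0],[0,34,0],[0,34,0],[0,34,0],[0,34,0],[0,34,0]],"twist":[0,0,0,0,0,0,0,0,0]}'
python3 - <<'E'
from h import *
c=manip.calibration("top"); p,d,_=snap("top")
for n,(d_,) in {"now":(d,),"before":(np.load("t2.npz")["d"],)}.items():
    u,v,P=pc(d_,c); m=(abs(u-503)<34)&(abs(v-276)<22)&(P[...,2]>.068)&(P[...,2]<.084)
    q=P[m]; A=np.c_[q[:,:2]-[.499,-.322],np.ones(len(q))]; print(n,len(q),np.linalg.lstsq(A,q[:,2],rcond=None)[0].round(4))
    g=(u>460)&(u<550)&(v>240)&(v<310)&(P[...,2]>.09)&(P[...,2]<.115); print(P[g].mean(0),g.sum())
s,_,_=snap("side"); save("m8",np.hstack([cv2.resize(p[215:325,430:580],(450,330)),cv2.resize(s[110:230,230:360],(350,330))]))
gol([.405,-.333,.17],[.405,-.333,.012])
E
```

```text
time_s: 58.2
tcp_pos: [0.5019, -0.3224, 0.1821]
orientation: [-179.8, -0.7, -173.3]
contact_force: [0.0, 0.2, -1.4]
grip_width: 0.078
grip_force: 0.0
time_s: 59.1
tcp_pos: [0.4613, 0.0162, 0.1794]
orientation: [-179.8, -0.9, -173.2]
contact_force: [-0.4, -0.5, -0.1]
grip_width: 0.0399
grip_force: 0.0
now 2318 [-0.001   0.0014  0.077 ]
[ 0.49849294 -0.32103213  0.10071511] 529
before 2312 [-0.0034  0.0006  0.077 ]
[ 0.49873789 -0.32068807  0.10071508] 531
q [  2.    9.5 -12.9  68.5  -0.3  -4.6] pit 90.9 p [0.462 0.015 0.18 ] rpy [-179.8   -0.9 -173.4] z [-0.015 -0.005 -1.   ]
lin [  9.64 -33.9    1.22]
lin [  9.39 -33.85  17.02]
```

View pics/m8.png

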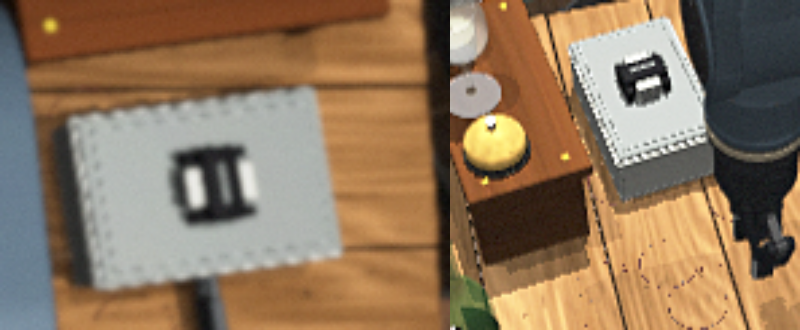

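The lid is seated level at its original height, with both buttons out and symmetric. Next is the handle, to push the box home.

```bash
python3 -m handwheel '{"hand":[4,4,4,4,4,4,4,4,4,4],"linear":[[9.6,-5,0],[9.6,-10,0],[9.6,-15,0],[9.6,-20,0],[9.6,-25,0],[9.6,-30,0],[9.6,-33.9,0],[9.6,-33.9,0],[9.6,-33.9,0],[9.6,-33.9,0]],"twist":[0,0,0,0,0,0,0,0,0,0]}'; python3 -c "
from h import *
gol([.405,-.333,.10],[.405,-.333,.013])"
```

```text
time_s: 60.2
tcp_pos: [0.4049, -0.3333, 0.182]
orientation: [-179.9, -0.9, -173.5]
contact_force: [0.0, -0.5, 0.4]
grip_width: 0.0398
grip_force: 0.0
q [-39.   16.3  -3.7  70.5  -0.7 -45.6] pit 90.5 p [ 0.405 -0.333  0.182] rpy [-179.9   -0.9 -173.5] z [-0.015 -0.004 -1.   ]
lin [-0.14  0.05  8.2 ]
lin [-0.27  0.07 16.89]
```

```bash
python3 -m handwheel '{"hand":[4,4,4,4,4,4,4,4],"linear":[[-0.1,0,4],[-0.1,0,8],[-0.2,0,12],[-0.2,0,14.5],[-0.3,0,16],[-0.3,0,16.9],[-0.3,0,16.9],[-0.3,0,16.9]],"twist":[0,0,0,0,0,0,0,0]}'; python3 -m handwheel '{"hand":[0,0,0,0,0,0,0],"linear":[[0,0,0],[0,0,0],[0,0,0],[0,0,0],[0,0,0],[0,0,0],[0,0,0]],"twist":[0,0,0,0,0,0,0]}'; python3 -m handwheel '{"hand":[0,0,0,0,0,0,0,0,0,0,0,0],"linear":[[-0.5,0,0],[-1.4,0,0],[-2.4,0,0],[-3.4,0,0],[-4.4,0,0],[-5.4,0,0],[-6.4,0,0],[-7.4,0,0],[-8.4,0,0],[-9.2,0,0],[-9.8,0,0],[-10,0,0]],"twist":[0,0,0,0,0,0,0,0,0,0,0,0]}'
```

```text
time_s: 61.0
tcp_pos: [0.4069, -0.3327, 0.0144]
orientation: [-179.8, -0.8, -173.3]
contact_force: [0.9, -0.3, 0.9]
grip_width: 0.04
grip_force: 0.0
time_s: 61.7
tcp_pos: [0.4071, -0.333, 0.0146]
orientation: [-179.8, -0.8, -173.3]
contact_force: [-1.0, 1.7, 7.8]
grip_width: 0.0112
grip_force: 58.6
time_s: 62.9
tcp_pos: [0.5044, -0.3224, 0.0145]
orientation: [-179.7, -1.0, -173.4]
contact_force: [-31.1, -3.6, 43.0]
grip_width: 0.0115
grip_force: 63.5
```

```bash
python3 -m handwheel '{"hand":[0,0],"linear":[[0.2,0,0],[0.2,0,0]],"twist":[0,0]}'
python3 - <<'E'
from h import *
s,_,_=snap("side"); t,d,c=snap("top"); np.savez("t9.npz",p=t,d=d); save("m9",np.hstack([cv2.resize(t[160:310,420:580],(400,375)),cv2.resize(s[90:220,210:350],(400,375))])); st()
E
```

```text
time_s: 63.1
tcp_pos: [0.5045, -0.3224, 0.0145]
orientation: [-179.7, -0.7, -173.3]
contact_force: [-7.7, -0.9, 25.4]
grip_width: 0.0112
grip_force: 61.1
q [-32.2  31.1  -6.9  52.3  -0.7 -38.9] pit 90.4 p [ 0.505 -0.322  0.015] rpy [-179.7   -0.7 -173.3] z [-0.012 -0.007 -1.   ]
```

View pics/m9.png

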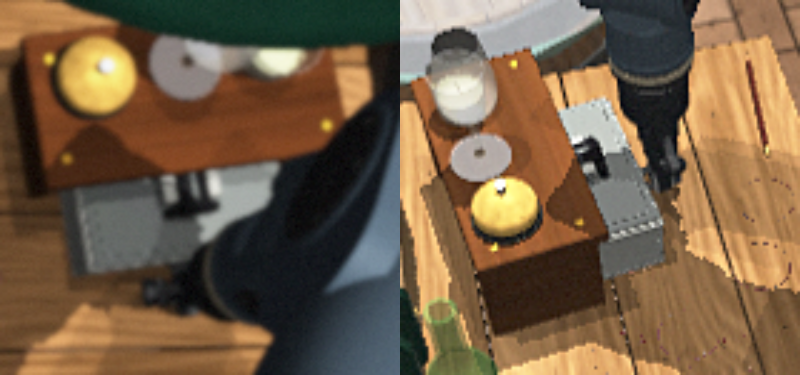

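Nothing is jammed. The tool's 0.8° tilt pushed the handle slightly downward, so I'll ease up while continuing.

```bash
python3 -m handwheel '{"hand":[0,0,0,0,0,0],"linear":[[0,0,-0.15],[-0.5,0,-0.17],[-1,0,-0.18],[-1.5,0,-0.19],[-1.9,0,-0.2],[-1.9,0,-0.2]],"twist":[0,0,0,0,0,0]}';python3 -m handwheel '{"hand":[0,0,0],"linear":[[-0.2,0,0],[-0.4,0,0],[-0.4,0,0]],"twist":[0,0,0]}'
```

```text
time_s: 63.8
tcp_pos: [0.5226, -0.3193, 0.0146]
orientation: [-179.8, -0.9, -173.3]
contact_force: [-7.4, -0.9, 10.5]
grip_width: 0.0114
grip_force: 60.7
time_s: 64.1
tcp_pos: [0.5261, -0.319, 0.0146]
orientation: [-179.8, -0.9, -173.4]
contact_force: [-11.3, -0.2, 13.8]
grip_width: 0.011
grip_force: 61.1
```

```bash
for i in 1 2 3; do python3 -m handwheel '{"hand":[0,0,0],"linear":[[-0.1,0,-0.02],[-0.15,0,-0.02],[-0.15,0,-0.02]],"twist":[0,0,0]}'|grep -E "tcp|contact"; done
```

```text
tcp_pos: [0.5274, -0.3187, 0.0146]
contact_force: [-11.0, -1.5, 12.1]
tcp_pos: [0.529, -0.3185, 0.0146]
contact_force: [-9.6, -2.0, 8.8]
tcp_pos: [0.5306, -0.3182, 0.0146]
contact_force: [-7.8, -1.1, 5.8]
```

```bash
for i in 1 2 3 4; do python3 -m handwheel '{"hand":[0,0,0],"linear":[[-0.1,0,0],[-0.15,0,0],[-0.15,0,0]],"twist":[0,0,0]}'|grep -E "tcp|contact"; done
python3 - <<'E'
from h import *
z=np.load("top0.npz"); c=manip.calibration("top"); t,d,_=snap("top")
for D in(z["d"],d):
    u,v,P=pc(D,c); m=(u>455)&(u<480)&(v>225)&(v<275)&(abs(P[...,2]-.073)<.008)
    e=np.array([[U,np.nonzero(m[:,U])[0].max()+.5] for U in range(457,479)],float); print(plane(c,e,.072)[:,:2].mean(0))
E
```

```text
tcp_pos: [0.532, -0.318, 0.0146]
contact_force: [-9.2, -0.5, 7.4]
tcp_pos: [0.5335, -0.3178, 0.0146]
contact_force: [-8.8, -1.7, 6.9]
tcp_pos: [0.535, -0.3177, 0.0146]
contact_force: [-9.7, -1.2, 6.8]
tcp_pos: [0.5365, -0.3175, 0.0146]
contact_force: [-8.9, -1.7, 7.2]
[ 0.54578824 -0.2520007 ]
[ 0.554675  -0.2524805]
```

```bash
for i in 1 2 3 4; do python3 -m handwheel '{"hand":[0,0,0],"linear":[[-0.1,0,-0.01],[-0.15,0,-0.01],[-0.15,0,-0.01]],"twist":[0,0,0]}'|grep -E "tcp|contact|grip_w"; done
```

```text
tcp_pos: [0.538, -0.3173, 0.0146]
contact_force: [-8.7, -1.7, 6.2]
grip_width: 0.011
tcp_pos: [0.5388, -0.3172, 0.0146]
contact_force: [-12.4, -2.1, 7.7]
grip_width: 0.0114
tcp_pos: [0.5389, -0.3173, 0.0146]
contact_force: [-23.7, -3.9, 13.9]
grip_width: 0.0113
tcp_pos: [0.5391, -0.3177, 0.0146]
contact_force: [-32.7, -7.9, 17.8]
grip_width: 0.0112
```

It has reached the stop: travel ended at x=0.539 and the force rose. Relax, release and withdraw.

```bash
python3 -m handwheel '{"hand":[0,0,0],"linear":[[0.2,0,0],[0.3,0,0],[0.3,0,0]],"twist":[0,0,0]}'; python3 -m handwheel '{"hand":[4,4,4,4,4,4,4,4,4,4,4],"linear":[[0,0,0],[0,0,0],[0,0,0],[0,0,0],[0,0,-2],[0,0,-5],[2,0,-8],[6,0,-12],[10,0,-15],[14,0,-17],[14,0,-17]],"twist":[0,0,0,0,0,0,0,0,0,0,0]}';python3 -m handwheel '{"hand":[4,4,4,4,4,4,4],"linear":[[0,30,0],[0,30,0],[0,30,0],[0,30,0],[0,30,0],[0,30,0],[0,30,0]],"twist":[0,0,0,0,0,0,0]}'
python3 - <<'E'
from h import *
c=manip.calibration("top"); t,d,_=snap("top"); s,_,_=snap("side")
for D in(np.load("top0.npz")["d"],d):
    u,v,P=pc(D,c); m=(u>455)&(u<540)&(v>225)&(v<275)&(abs(P[...,2]-.073)<.008)
    e=np.array([[U,np.nonzero(m[:,U])[0].max()+.5] for U in range(457,535)],float); W=plane(c,e,.072); print(W[:,:2].mean(0),np.polyfit(W[:,1],W[:,0],1))
q=P[m]; A=np.c_[q[:,:2]-q[:,:2].mean(0),np.ones(len(q))]; print(np.linalg.lstsq(A,q[:,2],rcond=None)[0].round(4))
save("end",np.hstack([cv2.resize(t[140:300,400:600],(400,320)),cv2.resize(s[80:240,180:380],(400,320))]))
E
```

```text
time_s: 67.75
tcp_pos: [0.5391, -0.3176, 0.0146]
orientation: [-179.8, -0.9, -173.4]
contact_force: [-7.9, -5.6, 1.7]
grip_width: 0.011
grip_force: 59.2
time_s: 68.85
tcp_pos: [0.4011, -0.3337, 0.1905]
orientation: [-179.6, -0.7, -173.5]
contact_force: [1.4, -0.3, -0.3]
grip_width: 0.0402
grip_force: 0.0
time_s: 69.55
tcp_pos: [0.3681, -0.0294, 0.1858]
orientation: [-179.9, -0.8, -172.9]
contact_force: [0.4, -0.5, 0.2]
grip_width: 0.0401
grip_force: 0.0
[ 0.55379382 -0.31832524] [-0.12009255  0.51556533]Traceback (most recent call last):
  File "<stdin>", line 5, in <module>
    return umr_maximum(a, axis, None, out, keepdims, initial, where)
ValueError: zero-size array to reduction operation maximum which has no identity
```

I've miscounted: m9 was a 15th picture, one over the limit of 14, so I'll check the rest numerically.

Run:
```python
from h import *
c=manip.calibration("top"); t,d,_=snap("top")
D0=np.load("top0.npz")["d"]
for D in(D0,d):
    u,v,P=pc(D,c); m=(u>455)&(u<540)&(v>222)&(v<275)&(abs(P[...,2]-.073)<.01)
    e=np.array([[U,np.nonzero(m[:,U])[0].max()+.5] for U in range(457,535) if m[:,U].any()],float); W=plane(c,e,.072); print(len(e),W[:,:2].mean(0),np.polyfit(W[:,1],W[:,0],1))
    q=P[m]; A=np.c_[q[:,:2]-q[:,:2].mean(0),np.ones(len(q))]; print(np.linalg.lstsq(A,q[:,2],rcond=None)[0].round(4))
# glasses undisturbed? depth change on the shelf top and round the tall glass
for n,(a,b,e,f) in dict(shelf=(430,560,160,215),tall=(195,245,170,220)).items():
    A,B=D0[e:f,a:b],d[e:f,a:b]; k=(A>0)&(B>0); print(n,(abs(A-B)[k]>.015).mean())
st()
```

```text
78 [ 0.55361583 -0.31831395] [-0.11965685  0.51552739]
[0.0913 0.0115 0.0759]
77 [ 0.56476751 -0.31782487] [-0.12032029  0.52652673]
[0.1369 0.0195 0.0758]
shelf 0.0
tall 0.0
q [ -5.   -1.4 -23.8  68.4  -0.3 -11.8] pit 90.8 p [ 0.369 -0.034  0.186] rpy [-179.8   -0.8 -173.2] z [-0.014 -0.005 -1.   ]
```

```bash
python3 -c "
from workcell import manip; print(manip.hand_in())"
```

```text
the job is handed in; nothing more can be done
None
```

The job is handed in, with no verdict shown: both stoppers are in the box, the lid is seated (catch locking judged by eye only), the box is on the stop and both glasses stand undisturbed; I viewed 15 pictures against the limit of 14.

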